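Load the stoppered tube from the blocked rack into the block heater

TASK

The stoppered test tube has to go into the block heater, but two brown bottles crowd the front of the wooden rack and leave too little room to reach it. First stand both bottles in the steel spill tray, then move the stoppered tube to the free middle well of the heater and seat it fully home, and finally put each bottle back exactly where it stood at the start, as others share this bench. Keep the bottles upright and leave the other tubes in the rack.

Things in the scene. Friction and masses are not known exactly. Their poses are not given: they have to be found in the camera images.
- large_bottle: The larger brown reagent bottle, 158 mm tall: body 69 mm across, red screw cap 38 mm across from 132 mm to the top; keep fingertips above 134 mm, where the shoulder ends. 0.3 to 0.6 kg. Origin: centre of underside, z up. Stands on the worktop a few mm in front of the rack. Best gripped by the cap from above.
- small_bottle: The smaller brown reagent bottle, 120 mm tall: body 54 mm across, blue screw cap 32 mm across from 94 mm to the top; keep fingertips above 96 mm, where the shoulder ends. 0.17 to 0.33 kg. Origin: centre of underside, z up. Beside the larger one (axes 72 to 84 mm apart), on either hand. Grip the cap from above, fingers in front and behind.
- stoppered_tube: The only test tube with a stopper (reddish rubber, 21 mm across): glass 16 mm across, 125 mm tall, 137 mm with stopper, 20 g. Origin: centre of its foot, z up. In the rack, foot 10 mm above the worktop, an open tube 28 mm away on either side (axis to axis), so grip it with fingers in front of and behind the row. Pulls straight up; 55 mm frees its foot from the deck.
- tube_a: Open glass test tube, 18 mm across its lip and 125 mm tall, upright in the rack, to stay there. Origin: centre of its foot, z up.
- tube_b: Open glass test tube, 18 mm across its lip and 125 mm tall, upright in the rack, to stay there. Origin: centre of its foot, z up.
- tube_c: Open glass test tube, 18 mm across its lip and 125 mm tall, upright in the rack, to stay there. Origin: centre of its foot, z up.
- tube_d: Open glass test tube, 18 mm across its lip and 125 mm tall, upright in the rack, to stay there. Origin: centre of its foot, z up.
- rack: Wooden test tube rack, fixed, 58 x 190 x 78 mm (x, y, z); upper deck's top at 62 mm, end boards up to 78 mm. The 20 mm holes are in one row along its y, 28 mm apart; five hold tubes. Its -x side is the front, where the bottles stand. Origin: centre of its underside.
- tray: Shallow steel spill tray, fixed, 250 x 150 mm (x, y) with a 20 mm high rim; its flat floor is 3 mm above the worktop, 244 x 144 mm clear. Room for both bottles, e.g. 55 mm either way from the centre along x. Origin: centre of its underside. Stands to the left or right of the rack, the heater on the other side.
- heater: Block heater, fixed: white housing 150 x 160 x 70 mm, control panel at -x, round an aluminium block (top at 76 mm) with three upright wells in a row along y, 38 mm apart. The outer two hold open tubes up to 152 mm high; the middle one is free. Origin: at worktop height under the middle well, which is 21 mm wide with a 3 mm bevel at its mouth and a flat floor at 26 mm.
Not all that is in view belongs to the job. What is shaped like the large_bottle but pink or turquoise is not meant.

How it is judged:
By the outcome, as a careful person would: the job done as asked, in the order asked, and still so for the second after the job is handed in, with the robot touching nothing.
It also fails if it takes over 128 s, if anything falls off the work surface, if the arm or the gripper's body presses on something with over 40 N, if the wrist force passes 120 N, or if a joint passes its speed limit or range.

ROBOT

A 6-joint arm with a two-finger parallel gripper is mounted at the origin on a cart in front of the work surface, level with it; the furniture and walls round the work are solid. World frame = base frame: x ahead of the robot, y to its left, z up, the work surface at z = 0. Lengths are in mm, angles in rad, forces in N, time in s.
With the tool pointing down it reaches from about 300 to 775 mm from the base axis. Payload 14.6 kg.
Tool frame: the origin (TCP) lies between the finger pads; the fingertips stand 19 mm ahead of it and the grasp point (between the pads) is the TCP; x points along the fingers, y is the direction in which the jaws open and shut, and the axes are right-handed (so a half turn about x gives the same grasp; the last joint's range is limited). The gripper opens to 94 mm and grips with 3 to 60 N. Pads are 16 mm wide; open, the fingers measure 119 mm over their backs; the gripper's body (75 mm by 177 mm) begins 78 mm behind the grasp point.
Start: joints at [1.141, 0.3, 1.521, -0, 1.321, -0.067], TCP at [195.188, 514.19, 224.446] pointing down, gripper open.
Joint ranges: [-3.03, 3.03], [-0.79, 2.21], [0.23, 2.52], [-1.04, 4.18], [0, 3.07], [-2.55, 2.55]. Speed limits (rad/s): [2.22, 2.22, 2.57, 3.14, 3.14, 3.14].

INTERFACE

Orientations are given as [roll, pitch, yaw] about the fixed x, y, z axes, in that order (R = Rz(yaw) Ry(pitch) Rx(roll)).
In Python, from cell import manip gives the robot as it stands.
- The arm moves only by the tool jog_arm, never from a script. Its argument "series" is one flat list of numbers, 7 for each row, row after row: the turn, a rotation vector about the world's x, y, z in rad, then the shift along the world's x, y, z in m, then the opening, from -1 (shut) to 1 (fully open). A call has 1 to 20 rows; each row is the pose to reach, as a shift and turn from the pose commanded when the call began; what a row does not reach only later rows make up. A row lasts 1/8 s, in which the tool goes at most 62.5 mm and 10.7 degrees, less where a joint would pass 70% of its speed; a pose out of reach is approached as far as the arm can. A call with a gripper value outside its range is refused whole. The fingers move at their own pace and stop on an object; "squeeze" is the grip in N (left out, the last holds). Time passes only in rows, so rows that repeat a pose let the fingers close. It gives the time, the measured TCP pose, the force and the opening at its end, in the units of the state.
- manip.read_state(): the state, without advancing time (a new reading comes with each control period).
- manip.camera(name): name is "scene" or "top" or "wrist"; returns a dict with "color" (480x640x3 uint8, blue, green, red), "range_z" (480x640 float32, mm along the optical axis (not along the pixel's ray), 0 where there is no reading), "fx", "fy", "cx", "cy" (pixels), "pose" (4x4, takes a point from camera to world coordinates); the wrist camera has in their place "mount" (4x4, takes a point from camera to tool coordinates, whose origin is the TCP and whose axes are the tool frame's). Camera axes: x right, y down, z forward; pixel columns grow to the right and rows downward; lengths in mm; the calibration is good to about 2 mm. A picture is of the moment at which its call begins: read the wrist's pose just before it.
- manip.sign_off(): hands the job in, once; it reports no verdict.
The state is a dict: "clock": time; "joints": joint angles; "qd": joint speeds; "effort": joint torques, N m; "eef_pos": TCP position; "eef_rot": TCP orientation; "wrist_force": force on the tool from outside, world axes, zero at the start; "moment": the same for the moment, N m; "finger_gap": finger opening in mm.
Only numpy, scipy, OpenCV 4.12 (cv2) and the standard library are available. Lean on these libraries where they do the work, as an engineer would, in place of code of your own. Each camera call takes 0.05 s, during which the arm holds its last target.

## Working session

There is one attempt and no reset: what is moved stays moved. The work goes in short steps, Python scripts to look and compute and a tool call to move; the robot and the scene stay as the last step left them, time stands still between calls to the robot, and variables do not carry over. Pictures are saved under pics/ and viewed, and the job is handed in when it is done.

Besides the shell and the picture viewer there is one more tool, called by a JSON object that holds its "op" and its "data", one argument or row to a line. jog_arm: Moves the arm, as the interface text tells. Its arguments: {"type":"object","properties":{"series":{"type":"array","items":{"type":"number"}},"squeeze":{"type":"number"}},"required":["series"]}

```bash
mkdir -p pics; ls
cat > h.py <<'E'
import numpy as np, cv2
from cell import manip
def snap(n,save=None):
    c=manip.camera(n)
    if save: cv2.imwrite('pics/'+save,c['color'])
    return c
def cloud(c,T):
    z=c['range_z']; v,u=np.mgrid[0:480,0:640]
    P=np.stack([(u-c['cx'])/c['fx']*z,(v-c['cy'])/c['fy']*z,z,np.ones_like(z)],-1)
    W=P@np.asarray(T).T; W[z==0]=np.nan
    return W[...,:3]
E
python3 - <<'E'
from h import *
import pickle
print(manip.read_state())
for n in ('scene','top'):
    c=snap(n,n+'0.png'); pickle.dump(c,open(n+'0.pkl','wb')); print(n,c['fx'],c['cx'],c['cy'],np.round(c['pose'],3))
E
```

```text
pics
{'clock': 0.0, 'joints': array([ 1.14137804e+00,  3.00453691e-01,  1.52157580e+00, -3.74948888e-05,
        1.32071242e+00, -6.65616132e-02]), 'qd': array([ 1.02670718e-05,  1.06874550e-04,  7.36358065e-04,  3.84387512e-03,
        1.40177176e-04, -1.01897637e-03]), 'effort': array([ 8.68230163e-04, -5.31795430e+01, -3.52741170e+01,  7.08779809e-02,
        2.43610900e-02, -6.57323335e-05]), 'eef_pos': array([195.11072566, 513.96958541, 223.8981054 ]), 'eef_rot': array([-1.60576748,  1.56964649, -1.96861485]), 'wrist_force': array([-0.34147069, -0.86428256, -0.34754587]), 'moment': array([ 0.00034551, -0.00231016, -0.00019696]), 'finger_gap': 94.03454181958057}
scene 488.0018051594189 314.0794024087478 233.31194078649435 [[ 7.70000e-01 -4.67000e-01  4.35000e-01  5.60600e+01]
 [-6.39000e-01 -5.63000e-01  5.25000e-01 -5.13606e+02]
 [ 0.00000e+00 -6.82000e-01 -7.32000e-01  7.54704e+02]
 [ 0.00000e+00  0.00000e+00  0.00000e+00  1.00000e+00]]
top 523.2427492459256 334.98185402318586 231.66682890371615 [[-2.800000e-02 -9.950000e-01  1.000000e-01  3.475870e+02]
 [-1.000000e+00  2.700000e-02 -3.000000e-03  8.798000e+00]
 [ 1.000000e-03 -1.000000e-01 -9.950000e-01  1.355361e+03]
 [ 0.000000e+00  0.000000e+00  0.000000e+00  1.000000e+00]]
```

View pics/scene0.png

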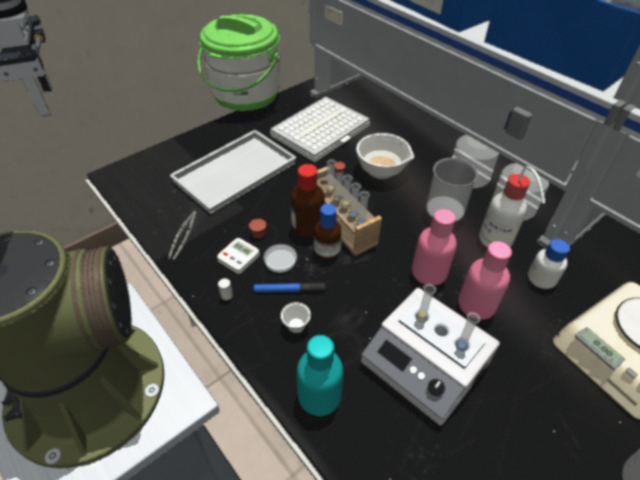

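View pics/top0.png

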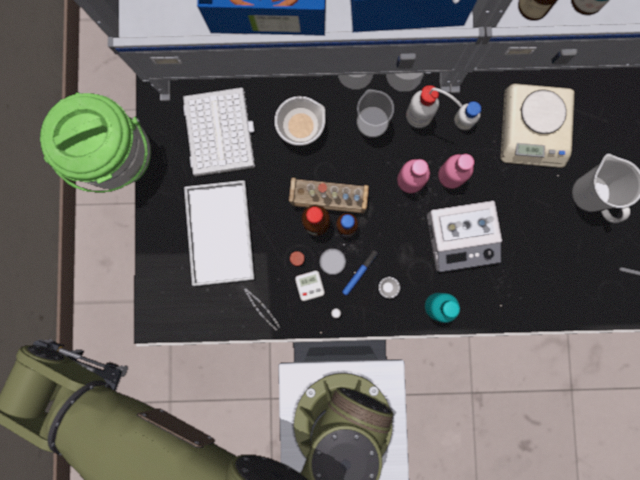

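The tray is at left in top view (220,235). The rack is at (329,195), with the red-cap bottle at (315,217) and the blue-cap bottle at (347,223) in front. The heater is at (466,235). The pink bottles (413,175 and 456,170) and the turquoise one (442,308) are not part of the job. The stopper appears to be at top (322,188), scene (339,167). Next I'll enlarge that area and measure.

Run:
```python
from h import *
import pickle
t=pickle.load(open('top0.pkl','rb')); s=pickle.load(open('scene0.pkl','rb'))
a=cv2.resize(t['color'][165:245,280:380],(800,640),interpolation=cv2.INTER_CUBIC)[:600]
b=cv2.resize(s['color'][150:270,270:400],(650,600),interpolation=cv2.INTER_CUBIC)
cv2.imwrite('pics/ct.png',a[:, :]);cv2.imwrite('pics/cs.png',b)
cv2.imwrite('pics/ch.png',cv2.resize(t['color'][190:280,415:515],(800,600)))
W=cloud(t,t['pose']); S=cloud(s,s['pose'])
for n,(u,v) in dict(red=(315,215),blue=(347,221),stop=(322,188),heat_mid=(466,223),bench=(400,150)).items(): print('top',n,np.round(np.nanmedian(W[v-1:v+2,u-1:u+2].reshape(-1,3),0),1))
for n,(u,v) in dict(red=(307,172),blue=(328,212),stop=(339,166),heat=(441,330)).items(): print('scene',n,np.round(np.nanmedian(S[v-1:v+2,u-1:u+2].reshape(-1,3),0),1))
```

```text
top red [508.2  49.8 157.6]
top blue [496.6 -24.7 119.2]
top stop [572.6  32.2 148.5]
top heat_mid [ 492.3 -326.3   45.6]
top bench [ 6.960e+02 -1.738e+02  3.000e-01]
scene red [502.6  45.6 157.1]
scene blue [489.  -33.1 119.4]
scene stop [570.3  30.  145.8]
scene heat [ 492.3 -315.2   58.3]
```

View pics/ct.png

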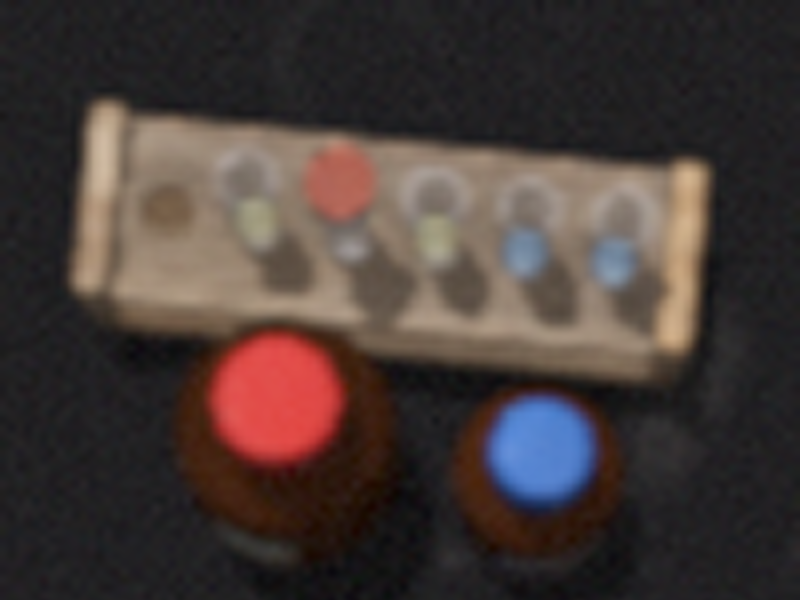

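View pics/cs.png

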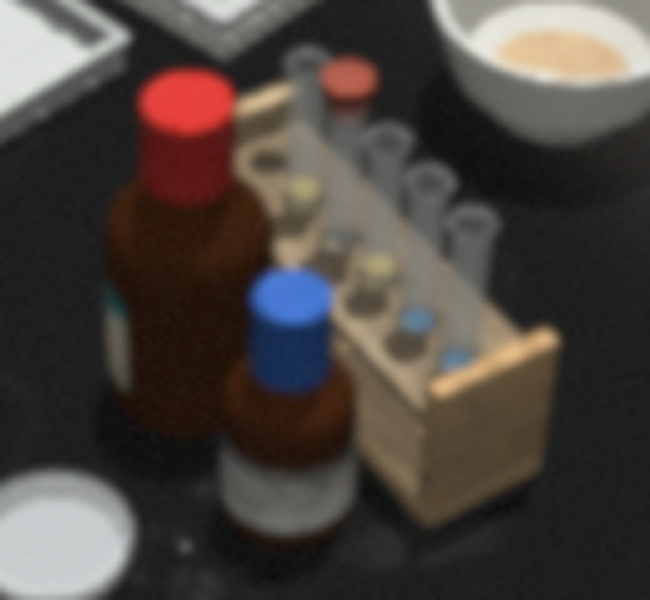

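View pics/ch.png

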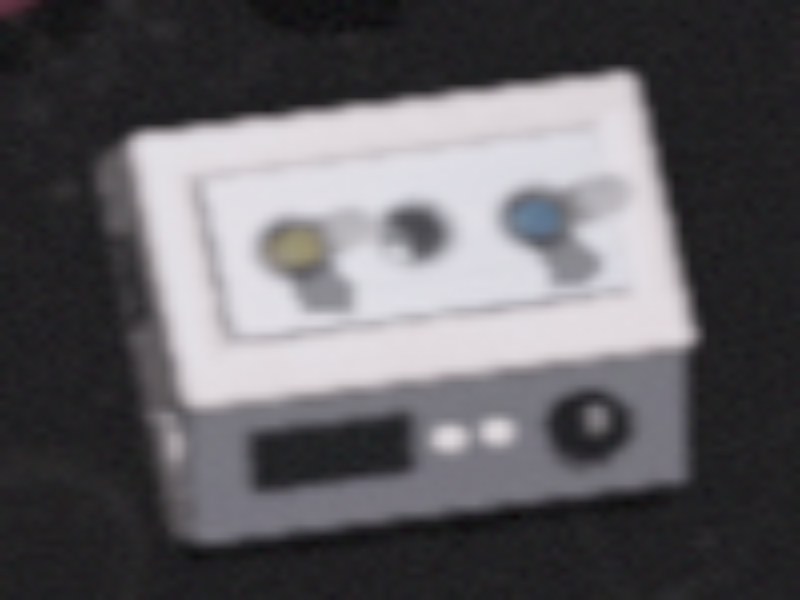

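```bash
cat >> h.py <<'E'
def ray(c,T,u,v,z):
    T=np.asarray(T); d=T[:3,:3]@np.array([(u-c['cx'])/c['fx'],(v-c['cy'])/c['fy'],1]); o=T[:3,3]
    return o+d*(z-o[2])/d[2]
def hs(c): return cv2.cvtColor(c['color'],cv2.COLOR_BGR2HSV)
from scipy.spatial.transform import Rotation as Ro
def tool():
    s=manip.read_state(); T=np.eye(4); T[:3,:3]=Ro.from_euler('xyz',s['eef_rot']).as_matrix(); T[:3,3]=s['eef_pos']; return T,s
E
python3 - <<'E'
from h import *
import pickle
T,s=tool(); print(np.round(T,3))
for n in ('top','scene'):
    c=pickle.load(open(n+'0.pkl','rb')); W=cloud(c,c['pose']); H=hs(c)
    def cap(nm,hm,x0,x1,y0,y1,z0,z1):
        m=hm&(W[...,0]>x0)&(W[...,0]<x1)&(W[...,1]>y0)&(W[...,1]<y1)&(W[...,2]>z0)&(W[...,2]<z1)
        P=W[m]; v,u=np.nonzero(m)
        (cx,cy),r=cv2.minEnclosingCircle(np.float32(P[:,:2]))
        print(n,nm,len(P),'mean',np.round(P.mean(0),1),'mec',round(cx,1),round(cy,1),round(r,1),'px',u.mean(),v.mean(),'ray',np.round(ray(c,c['pose'],u.mean(),v.mean(),np.median(P[:,2])),1))
    red=((H[...,0]<12)|(H[...,0]>170))&(H[...,1]>90); blue=(abs(H[...,0].astype(int)-110)<15)&(H[...,1]>90)
    cap('red',red,450,560,0,100,152,163); cap('blue',blue,440,550,-90,20,115,125); cap('stop',red,555,620,0,100,140,152)
    # rack deck, tray, heater
    V=~np.isnan(W[...,0])
    def rect(nm,m):
        P=W[m]; (a,b,ang)=cv2.minAreaRect(np.float32(P[:,:2])); print(n,nm,len(P),np.round(a,1),np.round(b,1),round(ang,2),'z',np.round(np.percentile(P[:,2],[5,50,95]),1))
    rect('rack58+',(W[...,2]>55)&(W[...,2]<82)&(W[...,0]>530)&(W[...,0]<640)&(abs(W[...,1]-10)<130))
    rect('heater',(W[...,2]>62)&(W[...,2]<82)&(W[...,0]>380)&(W[...,0]<600)&(abs(W[...,1]+330)<120))
    rect('tray',(W[...,2]>1.5)&(W[...,2]<26)&(W[...,0]>330)&(W[...,0]<605)&(abs(W[...,1]-290)<105)&(c['color'].min(-1)>90))
E
```

```text
[[-0.00000e+00  3.55000e-01  9.35000e-01  1.95079e+02]
 [-1.00000e-03  9.35000e-01 -3.55000e-01  5.14012e+02]
 [-1.00000e+00 -1.00000e-03 -0.00000e+00  2.23950e+02]
 [ 0.00000e+00  0.00000e+00  0.00000e+00  1.00000e+00]]
top red 194 mean [509.8  53.1 157.8] mec 510.1 53.2 18.4 px 313.5670103092784 214.29896907216494 ray [509.8  53.1 157.8]
top blue 125 mean [497.3 -24.1 120. ] mec 497.4 -24.3 15.4 px 346.768 220.76 ray [497.3 -24.1 120.1]
top stop 58 mean [574.9  33.2 147.3] mec 574.9 33.1 10.3 px 321.6034482758621 187.1206896551724 ray [574.9  33.2 147.3]
top rack58+ 1396 [573.5  19.3] [189.8  59.4] 82.5 z [58.5 63.4 79.1]
top heater 2590 [ 500.4 -313.6] [206.8 166. ] 10.56 z [64.9 72.4 79.4]
top tray 4511 [468.  305.4] [284.2 162.8] 4.51 z [ 1.8  4.8 21.4]
scene red 210 mean [506.2  48.2 156.2] mec 507.7 49.9 18.5 px 307.54285714285714 170.9952380952381 ray [505.9  47.9 156.5]
scene blue 149 mean [493.7 -27.7 118.5] mec 494.6 -27.1 15.2 px 328.255033557047 209.5771812080537 ray [493.6 -27.8 118.6]
scene stop 84 mean [571.5  29.1 145.4] mec 572.2 30.6 11.4 px 339.6547619047619 166.38095238095238 ray [571.2  28.8 145.8]
scene rack58+ 1339 [571.5  16.2] [192.7  60.6] 82.04 z [58.  62.5 78.4]
scene heater 5555 [ 504.8 -308.8] [208.5 177.1] 7.03 z [64.9 70.3 76.9]
scene tray 3318 [467.7 301. ] [275.  174.1] 0.16 z [ 1.7  3.5 20.3]
```

{"op": "jog_arm", "data": {
  "series": [0,0,-0.3,0.06,-0.1,0.06,1,0,0,-1.339,0.305,-0.494,0.13,1,0,0,-1.339,0.305,-0.494,0.13,1,0,0,-1.339,0.305,-0.494,0.13,1,0,0,-1.339,0.305,-0.494,0.13,1,0,0,-1.339,0.305,-0.494,0.13,1,0,0,-1.339,0.305,-0.494,0.13,1,0,0,-1.339,0.305,-0.494,0.13,1,0,0,-1.339,0.305,-0.494,0.13,1,0,0,-1.339,0.305,-0.494,0.13,1,0,0,-1.339,0.305,-0.494,0.13,1,0,0,-1.339,0.305,-0.494,0.13,1,0,0,-1.339,0.305,-0.494,0.13,1,0,0,-1.339,0.305,-0.494,0.13,1,0,0,-1.339,0.305,-0.494,0.13,1]
}}

```text
clock: 1.98
eef_pos: [500.1, 20.6, 354.5]
eef_rot: [1.675, 1.571, -0.026]
wrist_force: [0.2, 0.8, -0.0]
finger_gap: 94.1
```

Run:
```python
from h import *
import pickle
T,s=tool(); c=snap('wrist','w1.png'); c['T']=T@np.asarray(c['mount']); pickle.dump(c,open('w1.pkl','wb'))
print(np.round(T,3),s['clock'],s['joints'],s['finger_gap']);print(np.round(c['mount'],3),c['fx'])
```

```text
[[ 0.00000e+00  9.92000e-01 -1.30000e-01  5.00051e+02]
 [-0.00000e+00 -1.30000e-01 -9.92000e-01  2.05770e+01]
 [-1.00000e+00  0.00000e+00 -0.00000e+00  3.54520e+02]
 [ 0.00000e+00  0.00000e+00  0.00000e+00  1.00000e+00]] 1.975 [-3.20698860e-02  1.20962183e-01  1.43921359e+00  9.02625503e-07
  1.58126594e+00  9.82877945e-02] 94.07940936695752
[[-0.00000e+00 -2.79000e-01  9.60000e-01 -1.59655e+02]
 [ 1.00000e+00  1.00000e-03  1.00000e-03  6.76000e-01]
 [-1.00000e-03  9.60000e-01  2.79000e-01 -8.10200e+01]
 [ 0.00000e+00  0.00000e+00  0.00000e+00  1.00000e+00]] 333.55456181462114
```

View pics/w1.png

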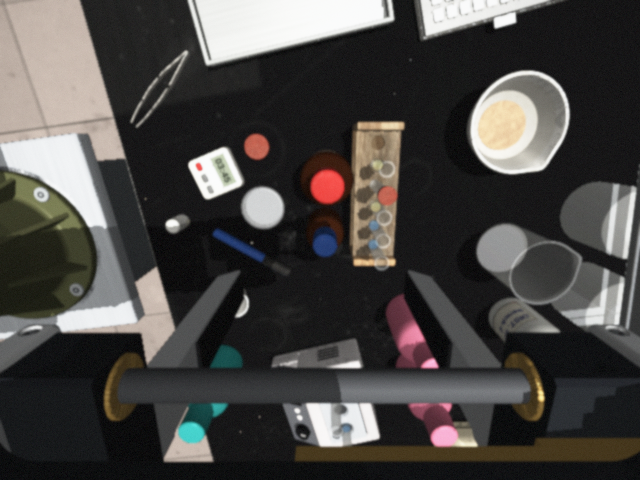

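The wrist view shows the red cap at (327,186), the blue cap at (325,242), the stopper at (388,195) and the rack between (352,125) and (403,265). The only other red disc is flat on the bench at (257,147), so it is not the stopper.

```bash
cat >> h.py <<'E'
def feats(c,items):
    W=cloud(c,c['T']); H=hs(c)
    hue=dict(red=((H[...,0]<12)|(H[...,0]>170))&(H[...,1]>90),blue=(abs(H[...,0].astype(int)-112)<18)&(H[...,1]>90))
    for nm,col,x,y,z,rad in items:
        m=hue[col]&(np.hypot(W[...,0]-x,W[...,1]-y)<rad)&(abs(W[...,2]-z)<5)
        P=W[m]
        if len(P)<10: print(nm,'none',len(P)); continue
        v,u=np.nonzero(m); (a,b),r=cv2.minEnclosingCircle(np.float32(np.c_[u,v])); e=cv2.fitEllipse(cv2.convexHull(np.int32(np.c_[u,v])))[0]
        zm=np.median(P[:,2])
        print(nm,len(P),'cloud',np.round(P.mean(0),1),'px %.1f %.1f'%(u.mean(),v.mean()),'ray@z',np.round(ray(c,c['T'],u.mean(),v.mean(),z)[:2],1),'ell',np.round(ray(c,c['T'],e[0],e[1],z)[:2],1))
IT=[('red','red',508,50,158,45),('blue','blue',495,-26,120,40),('stop','red',573,31,147,30)]
E
python3 - <<'E'
from h import *
import pickle
c=pickle.load(open('w1.pkl','rb'))
feats(c,IT)
W=cloud(c,c['T'])
P=W[(W[...,2]>57)&(W[...,2]<82)&(W[...,0]>530)&(W[...,0]<620)&(abs(W[...,1]-10)<130)]
print(cv2.minAreaRect(np.float32(P[:,:2])))
P=W[(W[...,2]>66)&(W[...,2]<82)&(W[...,0]>400)&(W[...,0]<600)&(abs(W[...,1]+330)<120)]
print(len(P),cv2.minAreaRect(np.float32(P[:,:2])))
print(np.nanmedian(W[180:200,120:640][W[180:200,120:640][...,2]<20],0))
E
```

```text
red 910 cloud [508.8  53.9 156.6] px 326.8 185.7 ray@z [508.8  54.1] ell [508.8  54.1]
blue 440 cloud [496.4 -23.  118.6] px 324.5 244.6 ray@z [496.5 -22.5] ell [496.5 -22.4]
stop 291 cloud [573.5  33.9 146.2] px 387.0 194.9 ray@z [573.4  34.1] ell [573.4  34. ]
((571.9607543945312, 19.818336486816406), (188.71084594726562, 58.460662841796875), 82.4462890625)
2139 ((482.42083740234375, -316.48614501953125), (103.10906219482422, 159.6476287841797), 6.738500118255615)
[ 6.22310026e+02  1.88507078e+01 -6.13373993e-01]
```

{"op": "jog_arm", "data": {
  "series": [0,0,0,0.0087,0.0336,-0.06,0.277,0,0,0,0.0087,0.0336,-0.11,0.277,0,0,0,0.0087,0.0336,-0.14,0.277,0,0,0,0.0087,0.0336,-0.14,0.277,0,0,0,0.0087,0.0336,-0.14,0.277,0,0,0,0.0087,0.0336,-0.14,0.277],
  "squeeze": 40
}}

```text
clock: 2.78
eef_pos: [509.4, 53.8, 216.0]
eef_rot: [1.74, 1.568, 0.038]
wrist_force: [-0.4, 0.8, 0.3]
finger_gap: 60.0
```

```bash
cat >> h.py <<'E'
def wr(name):
    import pickle
    T,s=tool(); c=snap('wrist',name+'.png'); c['T']=T@np.asarray(c['mount']); c['tool']=T; pickle.dump(c,open(name+'.pkl','wb'))
    print('tcp',np.round(T[:3,3],2),'jaw',np.round(T[:3,1],4),'app',np.round(T[:3,0],4),'gap',round(s['finger_gap'],2),'F',np.round(s['wrist_force'],1),'t',round(s['clock'],2)); return c
E
python3 - <<'E'
from h import *
c=wr('w2'); feats(c,IT)
c=wr('w2b'); feats(c,IT)
E
```

```text
tcp [509.43  53.78 216.  ] jaw [ 0.9914 -0.1307  0.0024] app [ 2.4e-03  1.0e-04 -1.0e+00] gap 59.95 F [-0.4  0.8  0.3] t 2.77
red 1996 cloud [508.9  54.2 156.6] px 321.4 260.3 ray@z [509.   54.8] ell [509.   54.9]
blue 841 cloud [496.6 -22.4 118.5] px 319.0 329.0 ray@z [496.7 -21.4] ell [496.8 -21.2]
stop 643 cloud [573.4  34.2 146.1] px 411.6 270.0 ray@z [573.2  34.7] ell [573.2  34.7]
tcp [509.33  53.77 215.75] jaw [ 0.9914 -0.1307  0.0021] app [ 2.1e-03  1.0e-04 -1.0e+00] gap 59.97 F [-0.3 -0.4  0.6] t 2.83
red 1997 cloud [508.9  54.3 156.6] px 321.6 260.4 ray@z [509.   54.9] ell [509.  55.]
blue 841 cloud [496.6 -22.4 118.5] px 319.2 329.1 ray@z [496.7 -21.5] ell [496.7 -21.3]
stop 640 cloud [573.4  34.2 146.1] px 411.8 270.2 ray@z [573.2  34.6] ell [573.2  34.7]
```

View pics/w2.png

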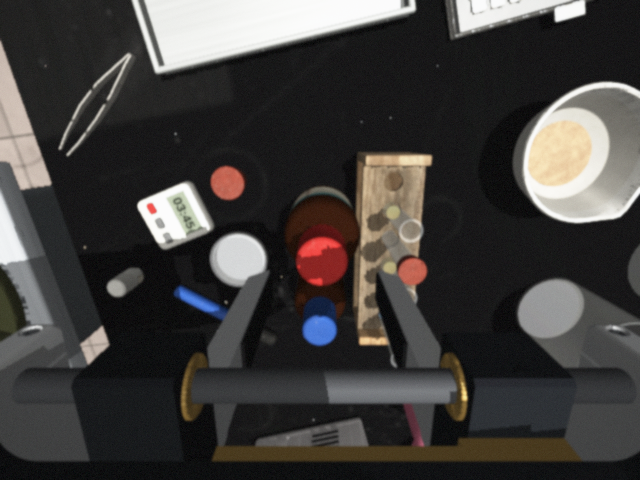

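Both wrist views agree to 0.2 mm on the caps: red (509.0, 54.5), blue (496.6, −22). I'll descend on the large cap.

{"op": "jog_arm", "data": {
  "series": [0,0,0,0,0.0005,-0.03,0.277,0,0,0,0,0.0005,-0.05,0.277,0,0,0,0,0.0005,-0.0595,0.277,0,0,0,0,0.0005,-0.0595,0.277,0,0,0,0,0.0005,-0.0595,0.277,0,0,0,0,0.0005,-0.0595,0.277,0,0,0,0,0.0005,-0.0595,0.277]
}}

```text
clock: 3.75
eef_pos: [509.0, 54.3, 155.3]
eef_rot: [1.715, 1.57, 0.014]
wrist_force: [0.6, 0.4, 0.6]
finger_gap: 60.0
```

Run:
```python
from h import *
c=wr('w3'); feats(c,IT)
```

```text
tcp [509.01  54.3  155.32] jaw [ 9.914e-01 -1.306e-01  6.000e-04] app [ 6.e-04  0.e+00 -1.e+00] gap 60.01 F [0.6 0.4 0.6] t 3.75
red 3416 cloud [509.   54.5 156.6] px 321.9 300.6 ray@z [509.1  55.4] ell [514.3  54.2]
blue 233 cloud [497.9 -11.8 117.6] px 318.8 362.8 ray@z [498.2  -9.9] ell [497.3 -16.7]
stop 1082 cloud [573.4  34.4 146. ] px 439.9 310.8 ray@z [573.1  35. ] ell [573.   35.1]
```

View pics/w3.png

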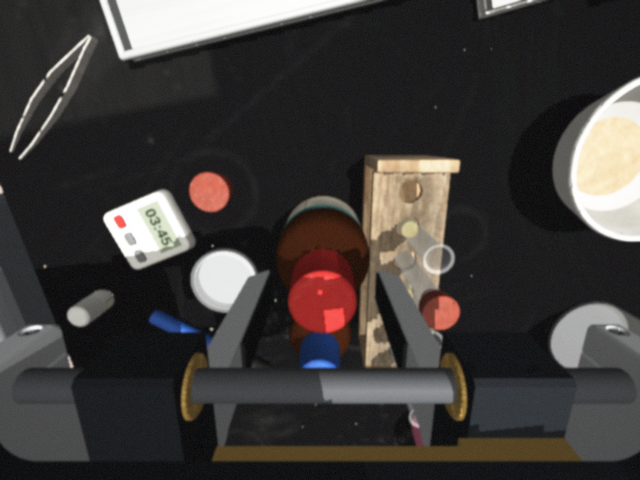

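{"op": "jog_arm", "data": {
  "series": [0,0,0,0,0,0,-0.12,0,0,0,0,0,0,-0.12,0,0,0,0,0,0,-0.12,0,0,0,0,0,0,-1,0,0,0,0,0,0,-1,0,0,0,0,0,0,-1,0,0,0,0,0,0,-1],
  "squeeze": 40
}}

```text
clock: 4.68
eef_pos: [508.8, 54.3, 154.9]
eef_rot: [-1.523, 1.571, 3.058]
wrist_force: [-1.0, 1.0, 1.0]
finger_gap: 37.4
```

Run:
```python
from h import *
c=wr('w4'); feats(c,IT)
```

```text
tcp [508.83  54.3  154.91] jaw [ 9.914e-01 -1.306e-01 -2.000e-04] app [-2.e-04  0.e+00 -1.e+00] gap 37.36 F [-1.  1.  1.] t 4.67
red 3450 cloud [509.6  54.5 156.7] px 323.5 301.0 ray@z [509.7  55.3] ell [509.7  55.4]
blue 221 cloud [497.9 -11.7 117.5] px 319.1 363.0 ray@z [498.2  -9.9] ell [496.9 -15.3]
stop 1099 cloud [573.2  34.4 146. ] px 440.2 311.2 ray@z [572.9  35. ] ell [572.9  35.1]
```

Run:
```python
from h import *
import pickle
for n in ('top','scene'):
    c=pickle.load(open(n+'0.pkl','rb')); W=cloud(c,c['pose'])
    m=(abs(W[...,0]-460)<150)&(abs(W[...,1]-300)<110)&(W[...,2]<30)&(c['color'].min(-1)>130)
    k,l,st,ce=cv2.connectedComponentsWithStats(m.astype(np.uint8)); i=1+np.argmax(st[1:,4])
    P=W[l==i]; print(n,st[i],np.round(P.mean(0),1),cv2.minAreaRect(np.float32(P[:,:2])))
c=pickle.load(open('w1.pkl','rb'));W=cloud(c,c['T'])
m=(W[...,1]>200)&(W[...,2]>12)&(W[...,2]<26)&(W[...,0]<600);P=W[m];print(P.min(0),P.max(0))
```

```text
top [ 184  185   70  101 5761] [484.3 305.9   5.3] ((488.3801574707031, 304.29266357421875), (253.9862060546875, 157.30238342285156), 4.532217025756836)
scene [ 171  131  122   78 4033] [480.8 310.    4.6] ((484.95806884765625, 314.96978759765625), (254.80105590820312, 188.5778045654297), 4.183110237121582)
[360.85899651 217.24182508  12.00767475] [599.63741175 295.6054559   23.68264162]
```

{"op": "jog_arm", "data": {
  "series": [0,0,0,0,0,0.015,-1,0,0,0,0,0,0.04,-1,0,0,0,0,0,0.06,-1,0,0,0,0,0,0.06,-1,0,0,0,0,0,0.06,-1]
}}

```text
clock: 5.35
eef_pos: [508.6, 54.3, 214.4]
eef_rot: [-1.374, 1.57, -3.076]
wrist_force: [-0.3, -0.0, -4.3]
finger_gap: 37.2
```

Run:
```python
from h import *
c=wr('w5'); feats(c,[('red','red',508,54,217,40)]+IT[1:])
```

```text
tcp [508.6   54.26 214.35] jaw [ 9.914e-01 -1.306e-01 -8.000e-04] app [-8.e-04 -1.e-04 -1.e+00] gap 37.24 F [-0.3 -0.  -4.3] t 5.35
red 3430 cloud [509.5  54.6 216.1] px 323.5 300.6 ray@z [509.5  55.2] ell [509.3  55.4]
blue 384 cloud [495.  -29.2 118.7] px 319.6 337.4 ray@z [495.1 -28.3] ell [496.4 -24.6]
stop 656 cloud [573.4  34.1 146.1] px 413.7 271.6 ray@z [573.2  34.5] ell [573.1  34.6]
```

View pics/w5.png

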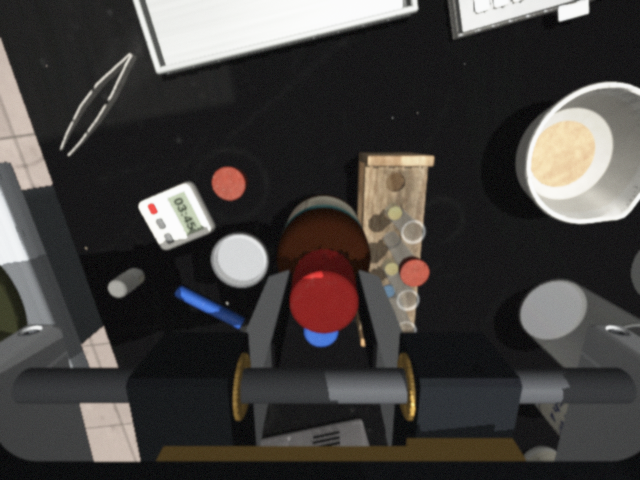

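{"op": "jog_arm", "data": {
  "series": [0,0,0,0.003,0.02,0,-1,0,0,0,0.009,0.065,0,-1,0,0,0,0.017,0.12,0,-1,0,0,0,0.025,0.175,0,-1,0,0,0,0.031,0.225,0,-1,0,0,0,0.0345,0.248,0,-1,0,0,0,0.0345,0.2535,0,-1,0,0,0,0.0345,0.2535,0,-1,0,0,0,0.0345,0.2535,-0.02,-1,0,0,0,0.0345,0.2535,-0.035,-1,0,0,0,0.0345,0.2535,-0.045,-1,0,0,0,0.0345,0.2535,-0.05,-1,0,0,0,0.0345,0.2535,-0.05,-1]
}}

```text
clock: 7.02
eef_pos: [543.4, 307.7, 164.9]
eef_rot: [-1.051, 1.571, -2.753]
wrist_force: [0.3, 0.1, -2.9]
finger_gap: 37.1
```

Run:
```python
from h import *
import pickle
c=wr('w6'); s=snap('scene','s6.png'); t=snap('top','t6.png')
```

```text
tcp [543.43 307.7  164.95] jaw [ 9.914e-01 -1.307e-01 -1.000e-04] app [-1.e-04 -0.e+00 -1.e+00] gap 37.06 F [ 0.3  0.1 -2.9] t 7.03
```

View pics/s6.png

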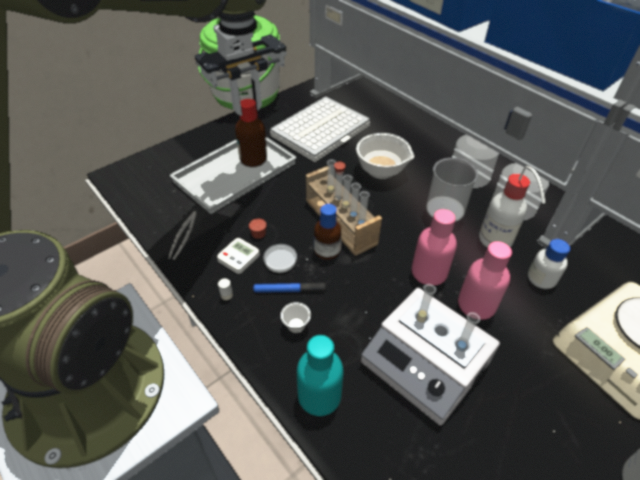

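View pics/w6.png

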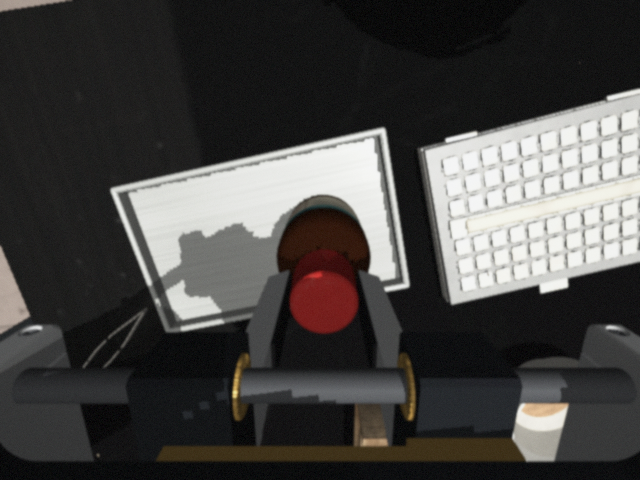

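The wrist view shows the large bottle held over the tray, whose rim corners are at (113,188), (384,130), (408,285) and (170,330). The scene view shows it upright at (251,135).

Run:
```python
from h import *
import pickle
c=pickle.load(open('w6.pkl','rb'))
p=np.array([ray(c,c['T'],u,v,20)[:2] for u,v in [(113,188),(384,130),(408,285),(170,330)]]); print(p.round(1)); print(p.mean(0),cv2.minAreaRect(np.float32(p)))
```

```text
[[358.9 371.2]
 [608.  389.5]
 [620.  240.2]
 [372.8 221.4]]
[489.90370374 305.56893925] ((489.4310302734375, 305.6756896972656), (250.4008026123047, 150.40196228027344), 4.338990688323975)
```

{"op": "jog_arm", "data": {
  "series": [0,0,0,0,0,-0.003,-1,0,0,0,0,0,-0.0055,-1,0,0,0,0,0,-0.0068,-1,0,0,0,0,0,-0.0068,-1,0,0,0,0,0,-0.0068,-1,0,0,0,0,0,-0.0068,-1]
}}

```text
clock: 7.92
eef_pos: [543.4, 307.8, 158.2]
eef_rot: [0.689, 1.571, -1.013]
wrist_force: [0.6, -0.8, -3.9]
finger_gap: 37.1
```

{"op": "jog_arm", "data": {
  "series": [0,0,0,0,0,-0.0005,-1,0,0,0,0,0,-0.0008,-1,0,0,0,0,0,-0.0008,-1,0,0,0,0,0,-0.0008,-1]
}}

```text
clock: 8.43
eef_pos: [543.5, 307.9, 157.9]
eef_rot: [2.302, 1.57, 0.6]
wrist_force: [-2.8, 0.1, 5.7]
finger_gap: 37.1
```

{"op": "jog_arm", "data": {
  "series": [0,0,0,0,0,0.0004,0.2,0,0,0,0,0,0.0004,0.2,0,0,0,0,0,0.0004,0.2,0,0,0,0,0,0.03,0.2,0,0,0,0,0,0.08,0.2,0,0,0,-0.005,-0.04,0.09,0.2,0,0,0,-0.0145,-0.1,0.09,0.2,0,0,0,-0.023,-0.16,0.09,0.2,0,0,0,-0.0315,-0.22,0.07,0.2,0,0,0,-0.04,-0.28,0.05,0.2,0,0,0,-0.0475,-0.33,0.03,0.2,0,0,0,-0.0475,-0.33,0.02,0.2,0,0,0,-0.0475,-0.33,0.02,0.2,0,0,0,-0.0475,-0.33,0.02,0.2,0,0,0,-0.0475,-0.33,0.02,0.2]
}}

```text
clock: 10.3
eef_pos: [496.2, -21.3, 177.9]
eef_rot: [1.615, 1.57, -0.085]
wrist_force: [-0.6, 0.2, 0.4]
finger_gap: 56.2
```

Run:
```python
from h import *
c=wr('w7'); feats(c,IT); snap('scene','s7.png')
```

```text
tcp [496.25 -21.35 177.87] jaw [ 9.916e-01 -1.291e-01  9.000e-04] app [ 9.e-04 -1.e-04 -1.e+00] gap 56.23 F [-0.6  0.2  0.4] t 10.3
red none 0
blue 1361 cloud [496.4 -23.1 118.6] px 322.8 263.2 ray@z [496.5 -22.5] ell [496.4 -22.5]
stop 1172 cloud [573.1  33.6 146.2] px 444.5 170.9 ray@z [572.8  33.7] ell [572.8  33.7]
```

View pics/s7.png

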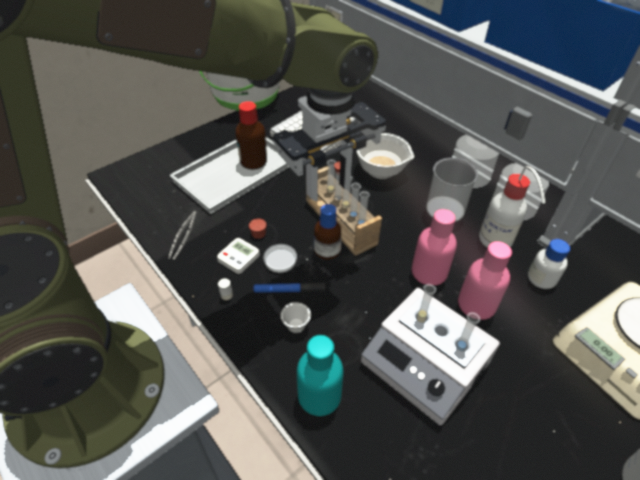

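The scene view shows the large bottle upright in the tray at (251,135) and the small one untouched at (328,232). I'll descend on the blue cap.

{"op": "jog_arm", "data": {
  "series": [0,0,0,-0.0002,-0.0006,-0.03,0.2,0,0,0,-0.0002,-0.0006,-0.05,0.2,0,0,0,-0.0002,-0.0006,-0.06,0.2,0,0,0,-0.0002,-0.0006,-0.06,0.2,0,0,0,-0.0002,-0.0006,-0.06,0.2,0,0,0,-0.0002,-0.0006,-0.06,0.2,0,0,0,-0.0002,-0.0006,-0.06,0.2]
}}

```text
clock: 11.28
eef_pos: [495.9, -22.8, 117.7]
eef_rot: [1.574, 1.57, -0.127]
wrist_force: [0.0, -0.9, -0.3]
finger_gap: 56.5
```

Run:
```python
from h import *
c=wr('w8'); feats(c,IT)
```

```text
tcp [495.86 -22.83 117.74] jaw [ 9.914e-01 -1.306e-01  7.000e-04] app [ 7.e-04 -1.e-04 -1.e+00] gap 56.53 F [ 0.  -0.9 -0.3] t 11.28
red none 0
blue 2340 cloud [496.4 -22.8 118.7] px 323.0 300.6 ray@z [496.5 -22. ] ell [496.5 -21.9]
stop 2496 cloud [572.8  33.6 146.2] px 498.3 180.3 ray@z [572.4  33.8] ell [572.3  33.8]
```

{"op": "jog_arm", "data": {
  "series": [0,0,0,0,0,0,-0.24,0,0,0,0,0,0,-0.24,0,0,0,0,0,0,-0.24,0,0,0,0,0,0,-1,0,0,0,0,0,0,-1,0,0,0,0,0,0,-1,0,0,0,0,0,0,-1],
  "squeeze": 30
}}

```text
clock: 12.2
eef_pos: [495.7, -22.8, 117.3]
eef_rot: [-1.449, 1.571, 3.133]
wrist_force: [0.1, 0.3, 0.0]
finger_gap: 31.0
```

Run:
```python
from h import *
c=wr('w9'); feats(c,IT)
```

```text
tcp [495.65 -22.8  117.32] jaw [ 9.914e-01 -1.306e-01 -1.000e-04] app [-1.e-04  0.e+00 -1.e+00] gap 30.97 F [0.1 0.3 0. ] t 12.2
red none 0
blue 2371 cloud [496.4 -22.8 118.6] px 323.4 300.9 ray@z [496.5 -22. ] ell [496.6 -21.8]
stop 2497 cloud [572.8  33.6 146.2] px 499.3 180.5 ray@z [572.4  33.8] ell [572.4  33.8]
```

View pics/w9.png

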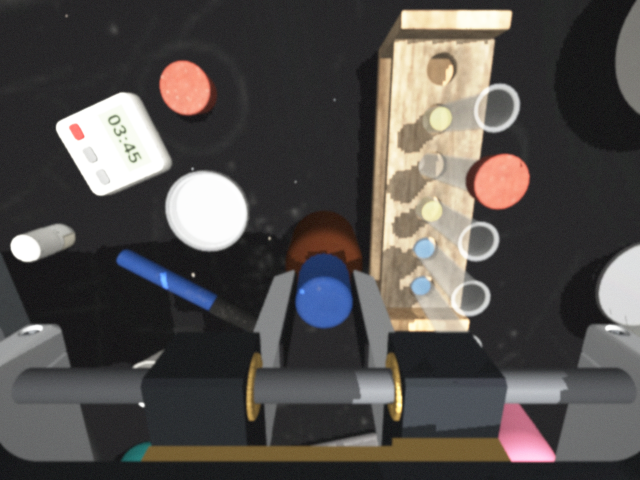

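The bottle is held with no shift. Lifting and carrying it to the tray.

{"op": "jog_arm", "data": {
  "series": [0,0,0,0,0,0.015,-1,0,0,0,0,0,0.04,-1,0,0,0,0,0,0.055,-1,0,0,0,-0.004,0.02,0.06,-1,0,0,0,-0.012,0.064,0.06,-1,0,0,0,-0.022,0.119,0.06,-1,0,0,0,-0.033,0.174,0.06,-1,0,0,0,-0.043,0.229,0.06,-1,0,0,0,-0.053,0.28,0.06,-1,0,0,0,-0.059,0.313,0.06,-1,0,0,0,-0.061,0.3242,0.055,-1,0,0,0,-0.061,0.3242,0.04,-1,0,0,0,-0.061,0.3242,0.025,-1,0,0,0,-0.061,0.3242,0.012,-1,0,0,0,-0.061,0.3242,0.005,-1,0,0,0,-0.061,0.3242,0.0035,-1,0,0,0,-0.061,0.3242,0.0035,-1,0,0,0,-0.061,0.3242,0.003,-1,0,0,0,-0.061,0.3242,0.003,-1,0,0,0,-0.061,0.3242,0.003,-1]
}}

```text
clock: 14.75
eef_pos: [434.7, 301.4, 120.5]
eef_rot: [2.369, 1.571, 0.667]
wrist_force: [0.3, -0.4, -3.0]
finger_gap: 31.2
```

{"op": "jog_arm", "data": {
  "series": [0,0,0,0,0,-0.0005,-1,0,0,0,0,0,-0.0008,-1,0,0,0,0,0,-0.0008,-1,0,0,0,0,0,-0.0008,-1]
}}

```text
clock: 15.25
eef_pos: [434.9, 301.6, 120.4]
eef_rot: [2.329, 1.57, 0.627]
wrist_force: [-2.6, -1.6, 7.0]
finger_gap: 31.0
```

{"op": "jog_arm", "data": {
  "series": [0,0,0,0,0,0.0003,0.1,0,0,0,0,0,0.0003,0.1,0,0,0,0,0,0.0003,0.1,0,0,0,0,0,0.03,0.1,0,0,0,0,0,0.08,0.1,0,0,0,0.02,-0.04,0.13,0.1,0,0,0,0.046,-0.09,0.14,0.1,0,0,0,0.072,-0.14,0.14,0.1,0,0,0,0.098,-0.19,0.14,0.1,0,0,0,0.123,-0.24,0.12,0.1,0,0,0,0.1378,-0.2674,0.1,0.1,0,0,0,0.1378,-0.2674,0.09,0.1,0,0,0,0.1378,-0.2674,0.09,0.1,0,0,0,0.1378,-0.2674,0.09,0.1,0,0,0,0.1378,-0.2674,0.09,0.1,0,0,0,0.1378,-0.2674,0.09,0.1]
}}

```text
clock: 17.25
eef_pos: [572.5, 34.4, 210.0]
eef_rot: [1.671, 1.57, -0.03]
wrist_force: [0.6, 0.5, 0.2]
finger_gap: 51.4
```

Run:
```python
from h import *
c=wr('w10'); feats(c,IT); snap('scene','s10.png')
```

```text
tcp [572.49  34.38 210.03] jaw [ 9.915e-01 -1.301e-01  7.000e-04] app [ 7.e-04 -0.e+00 -1.e+00] gap 51.36 F [0.6 0.5 0.2] t 17.25
red none 0
blue none 0
stop 682 cloud [573.7  33.8 146.2] px 324.2 259.2 ray@z [573.8  34.2] ell [573.8  34.2]
```

View pics/s10.png

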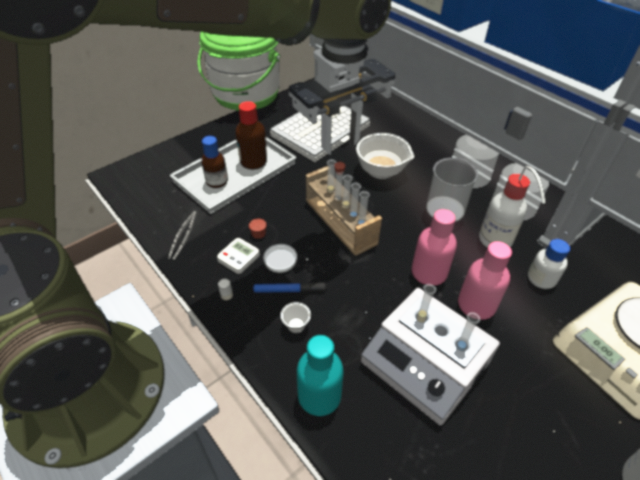

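View pics/w10.png

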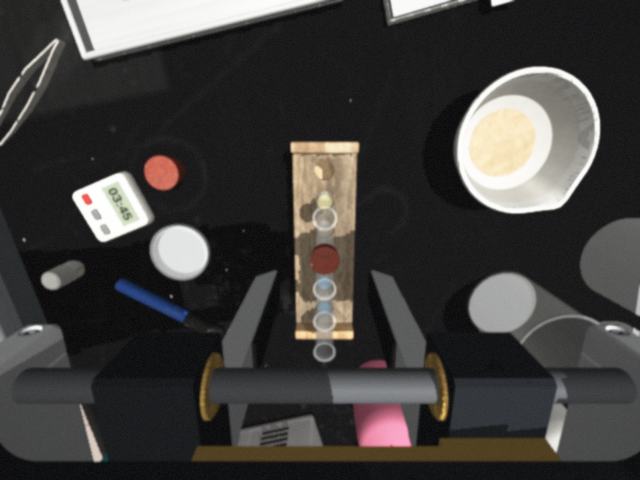

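Scene view: both bottles stand upright in the tray, blue at (213,165) and red at (251,135), and the rack front is clear. Wrist view: the stopper is centred at (324,259), and the only stoppered tube is third from the tray end. I'll descend on the stopper with the fingers front and behind.

{"op": "jog_arm", "data": {
  "series": [0,0,0,0.0005,0,-0.03,0.1,0,0,0,0.0005,0,-0.055,0.1,0,0,0,0.0005,0,-0.0685,0.1,0,0,0,0.0005,0,-0.0685,0.1,0,0,0,0.0005,0,-0.0685,0.1,0,0,0,0.0005,0,-0.0685,0.1,0,0,0,0.0005,0,-0.0685,-0.45,0,0,0,0.0005,0,-0.0685,-0.45,0,0,0,0.0005,0,-0.0685,-0.45,0,0,0,0.0005,0,-0.0685,-1,0,0,0,0.0005,0,-0.0685,-1,0,0,0,0.0005,0,-0.0685,-1,0,0,0,0.0005,0,-0.0685,-1],
  "squeeze": 20
}}

```text
clock: 18.98
eef_pos: [573.0, 34.0, 141.0]
eef_rot: [-1.613, 1.571, 2.968]
wrist_force: [0.5, 0.2, -0.0]
finger_gap: 14.8
```

Run:
```python
from h import *
c=wr('w11'); feats(c,IT)
```

```text
tcp [573.    33.99 141.04] jaw [ 0.9914 -0.1307 -0.    ] app [-0.  0. -1.] gap 14.84 F [ 0.5  0.2 -0. ] t 18.98
red none 0
blue none 0
stop 1090 cloud [573.8  34.2 146.1] px 323.5 304.0 ray@z [573.9  34.7] ell [573.9  34.7]
```

View pics/w11.png

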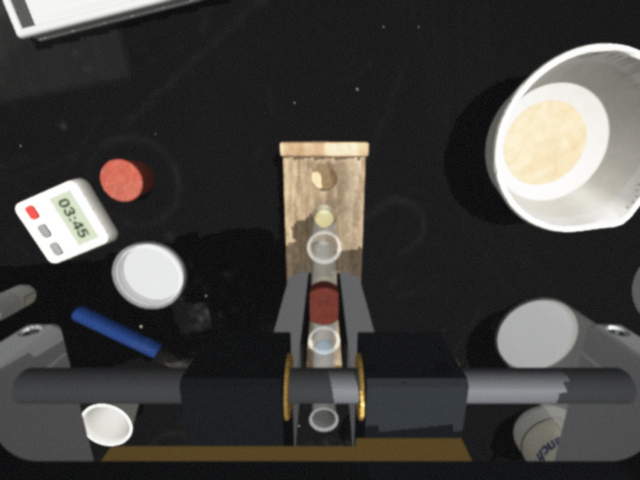

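{"op": "jog_arm", "data": {
  "series": [0,0,0,0,0,0.005,-1,0,0,0,0,0,0.02,-1,0,0,0,0,0,0.04,-1,0,0,0,0,0,0.06,-1,0,0,0,0,0,0.1,-1,0,0,0,0,0,0.14,-1,0,0,0,0,0,0.17,-1,0,0,0,0,0,0.17,-1,0,0,0,0,0,0.17,-1]
}}

```text
clock: 20.15
eef_pos: [572.7, 34.0, 310.3]
eef_rot: [-1.437, 1.57, -3.139]
wrist_force: [-0.6, -0.3, -0.6]
finger_gap: 14.8
```

Run:
```python
from h import *
c=wr('w12'); feats(c,[('stop','red',573,34,317,30)]); s=snap('scene','s12.png')
cv2.imwrite('pics/s12c.png',cv2.resize(s['color'][40:260,250:450],(545,600),interpolation=cv2.INTER_CUBIC))
```

```text
tcp [572.68  33.96 310.26] jaw [ 0.9914 -0.1307 -0.0011] app [-0.0011 -0.     -1.    ] gap 14.82 F [-0.6 -0.3 -0.6] t 20.15
stop 1078 cloud [573.5  34.  315.4] px 323.5 304.4 ray@z [573.6  34.9] ell [573.6  34.8]
```

View pics/s12c.png

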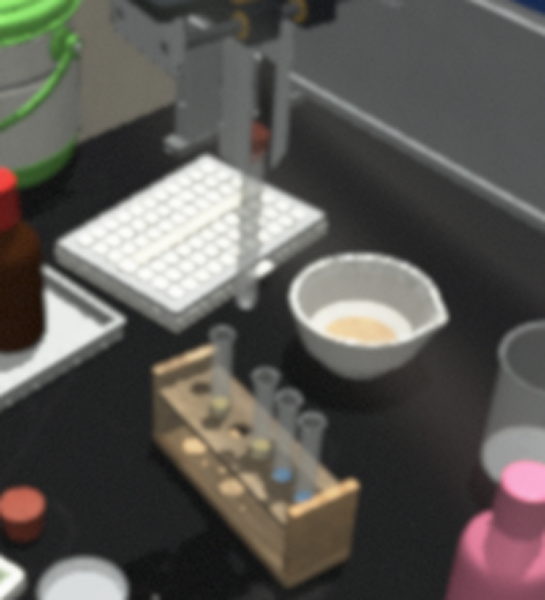

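View pics/w12.png

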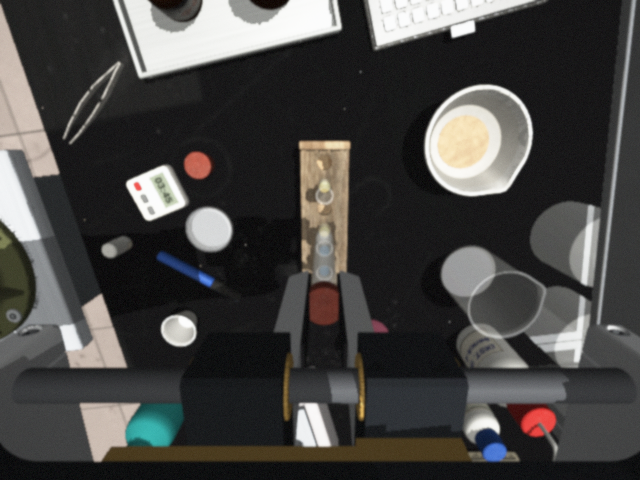

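Run:
```python
from h import *
import pickle
c=pickle.load(open('top0.pkl','rb'))
for u,v in [(466.5,225),(452,227),(482,222.5)]: print(ray(c,c['pose'],u,v,76).round(1))
c=pickle.load(open('scene0.pkl','rb'))
print(ray(c,c['pose'],442,330,76).round(1))
```

```text
[ 484.  -319.5   76. ]
[ 480.  -283.5   76. ]
[ 489.1 -357.9   76. ]
[ 482.6 -321.2   76. ]
```

{"op": "jog_arm", "data": {
  "series": [0,0,0,-0.005,-0.03,0,-1,0,0,0,-0.015,-0.08,0,-1,0,0,0,-0.025,-0.14,0,-1,0,0,0,-0.035,-0.2,0,-1,0,0,0,-0.045,-0.26,0,-1,0,0,0,-0.055,-0.32,0,-1,0,0,0,-0.065,-0.38,0,-1,0,0,0,-0.075,-0.42,0,-1,0,0,0,-0.075,-0.434,0,-1,0,0,0,-0.075,-0.434,0,-1,0,0,0,-0.075,-0.434,0,-1,0,0,0,-0.075,-0.434,0,-1]
}}

```text
clock: 21.75
eef_pos: [498.5, -398.9, 311.4]
eef_rot: [1.25, 1.57, -0.45]
wrist_force: [0.4, -0.2, -0.5]
finger_gap: 14.7
```

Run:
```python
from h import *
c=wr('w13')
```

```text
tcp [ 498.52 -398.86  311.35] jaw [ 9.916e-01 -1.292e-01  3.000e-04] app [ 3.e-04 -1.e-04 -1.e+00] gap 14.66 F [ 0.4 -0.2 -0.5] t 21.75
```

View pics/w13.png

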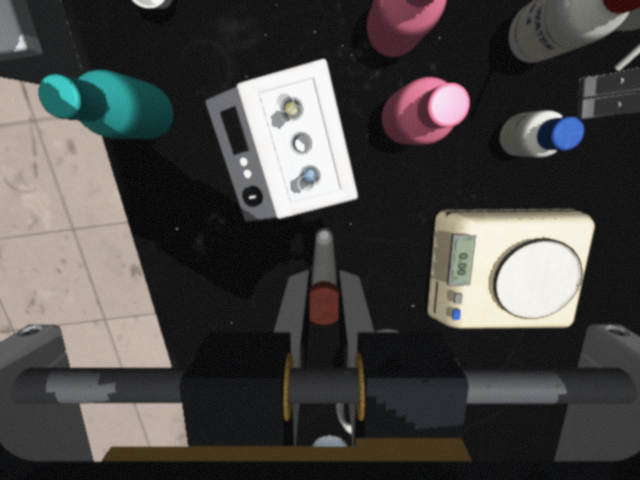

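The wrist view shows the free middle well at (302,143), with the outer tubes at (291,107) and (308,178). The held tube hangs straight, its foot at (324,238).

Run:
```python
from h import *
import pickle
c=pickle.load(open('w13.pkl','rb')); W=cloud(c,c['T'])
cv2.imwrite('pics/w13c.png',cv2.resize(c['color'][90:200,250:350],(545,600),interpolation=cv2.INTER_CUBIC))
print(ray(c,c['T'],302,143,76).round(1))
P=W[(W[...,2]>68)&(W[...,2]<74)&(W[...,0]>380)&(W[...,0]<620)&(abs(W[...,1]+330)<120)]; print(len(P),np.median(P[:,2]),cv2.minAreaRect(np.float32(P[:,:2])))
P=W[(W[...,2]>73.5)&(W[...,2]<79)&(W[...,0]>380)&(W[...,0]<620)&(abs(W[...,1]+330)<120)]; print(len(P),np.median(P[:,2]),cv2.minAreaRect(np.float32(P[:,:2])))
for u,v in [(324,238),(324,300)]:print(u,v,W[v,u])
```

```text
[ 485.  -318.6   76. ]
6323 69.31817936111338 ((528.4904174804688, -304.4937438964844), (198.69911193847656, 173.5550079345703), 7.2257771492004395)
4654 75.28284384946278 ((537.613037109375, -297.9544677734375), (200.45632934570312, 133.02378845214844), 20.17827606201172)
324 238 [ 500.64023601 -391.80961033  219.92852429]
324 300 [ 499.92761619 -396.00574014  317.18796152]
```

View pics/w13c.png

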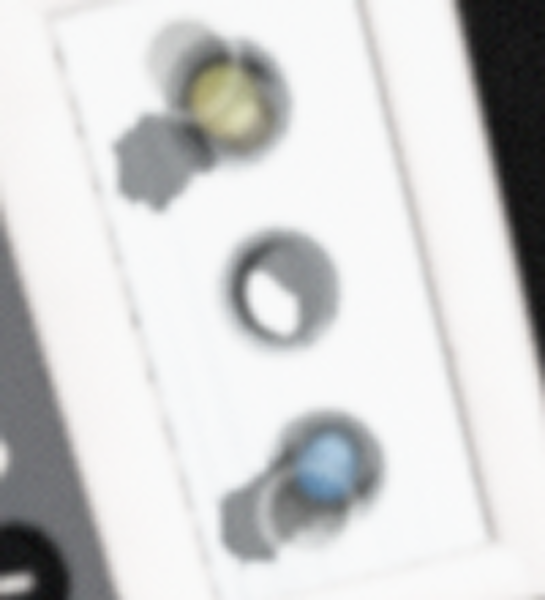

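{"op": "jog_arm", "data": {
  "series": [0,0,0,-0.005,0.03,0,-1,0,0,0,-0.0142,0.07,0,-1,0,0,0,-0.0142,0.0809,0,-1,0,0,0,-0.0142,0.0809,0,-1,0,0,0,-0.0142,0.0809,0,-1,0,0,0,-0.0142,0.0809,0,-1]
}}

```text
clock: 22.55
eef_pos: [483.8, -319.8, 310.7]
eef_rot: [-2.027, 1.57, 2.554]
wrist_force: [-0.8, 0.3, -0.3]
finger_gap: 14.8
```

Run:
```python
from h import *
c=wr('w14'); feats(c,[('stop','red',484,-319,317,30)])
cv2.imwrite('pics/w14c.png',cv2.resize(c['color'][180:280,270:370],(600,600),interpolation=cv2.INTER_CUBIC))
T=c['T']; 
for p in [(484.6,-318.6,76),(483.8,-319.1,76)]:
    q=np.linalg.inv(T)@np.r_[p,1]; print(q[:2]/q[2]*c['fx']+[c['cx'],c['cy']])
```

```text
tcp [ 483.78 -319.83  310.66] jaw [ 9.913e-01 -1.313e-01 -5.000e-04] app [-5.e-04  3.e-04 -1.e+00] gap 14.78 F [-0.8  0.3 -0.3] t 22.55
stop 1097 cloud [ 484.6 -319.7  315.8] px 323.5 304.1 ray@z [ 484.7 -319. ] ell [ 484.6 -319. ]
[323.49563239 209.21035653]
[322.89004887 209.70089178]
```

View pics/w14c.png

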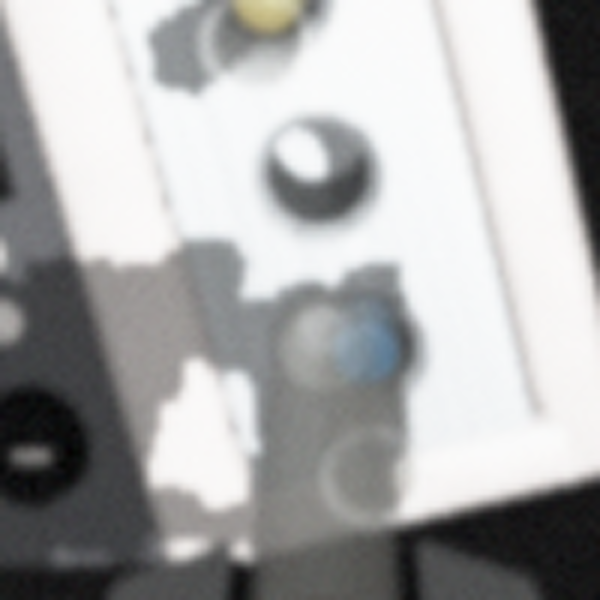

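Run:
```python
from h import *
import pickle
c=pickle.load(open('w14.pkl','rb')); M=np.linalg.inv(np.asarray(c['mount']))
print(c['cx'],c['cy'])
for x in (131,125,0,-6):
    q=M@np.array([x,0,0,1]); print(x,(q[:2]/q[2]*c['fx']+[c['cx'],c['cy']]).round(1), (c['fx']/q[2]).round(3))
cv2.imwrite('pics/w14d.png',cv2.resize(c['color'][215:315,290:360],(560,600),interpolation=cv2.INTER_CUBIC)[:600]); cv2.imwrite('pics/w13d.png',cv2.resize(pickle.load(open('w13.pkl','rb'))['color'][215:315,290:360],(420,600),interpolation=cv2.INTER_CUBIC))
```

```text
323.60039705464277 236.90597150574038
131 [322.6 233.4] 1.106
125 [322.6 235.2] 1.127
0 [322.  300.1] 1.896
-6 [322.  305.5] 1.96
```

View pics/w13d.png

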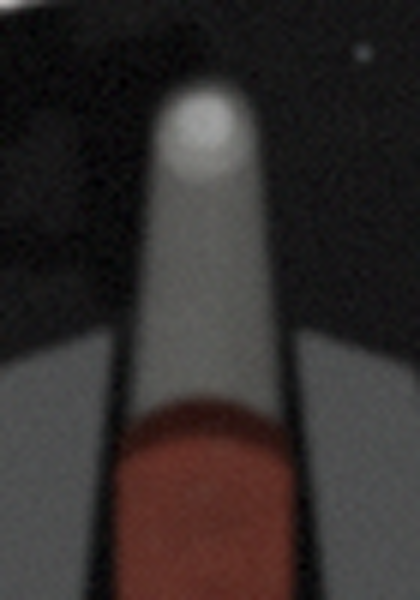

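{"op": "jog_arm", "data": {
  "series": [0,0,0,-0.0003,0.0015,-0.03,-1,0,0,0,-0.0003,0.0015,-0.06,-1,0,0,0,-0.0003,0.0015,-0.085,-1,0,0,0,-0.0003,0.0015,-0.095,-1,0,0,0,-0.0003,0.0015,-0.095,-1,0,0,0,-0.0003,0.0015,-0.1,-1,0,0,0,-0.0003,0.0015,-0.105,-1,0,0,0,-0.0003,0.0015,-0.11,-1,0,0,0,-0.0003,0.0015,-0.115,-1,0,0,0,-0.0003,0.0015,-0.12,-1,0,0,0,-0.0003,0.0015,-0.12,-1]
}}

```text
clock: 23.98
eef_pos: [483.4, -317.5, 190.6]
eef_rot: [-2.08, 1.57, 2.501]
wrist_force: [-0.1, -0.9, 0.4]
finger_gap: 14.8
```

Run:
```python
from h import *
c=wr('w15'); feats(c,[('stop','red',484,-318,197,30)]); s=snap('scene','s15.png')
cv2.imwrite('pics/s15c.png',cv2.resize(s['color'][220:400,340:520],(600,600),interpolation=cv2.INTER_CUBIC))
```

```text
tcp [ 483.37 -317.53  190.61] jaw [ 9.914e-01 -1.306e-01 -6.000e-04] app [-6.e-04  4.e-04 -1.e+00] gap 14.8 F [-0.1 -0.9  0.4] t 23.98
stop 1082 cloud [ 484.2 -317.4  195.7] px 323.6 304.2 ray@z [ 484.3 -316.7] ell [ 484.4 -316.7]
```

View pics/s15c.png

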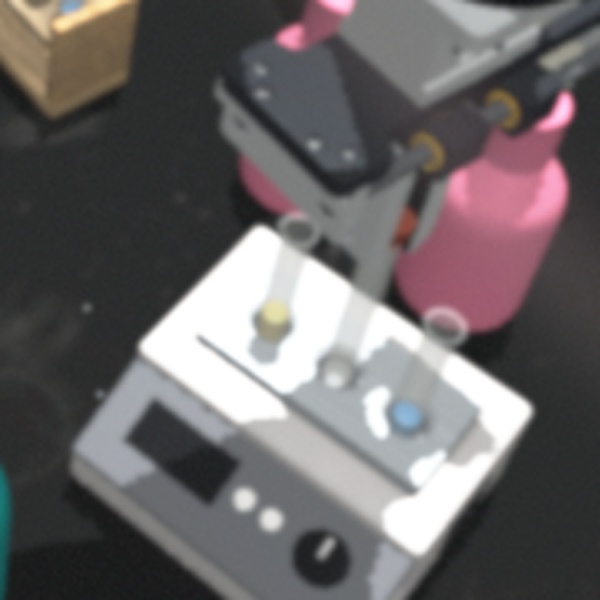

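View pics/w15.png

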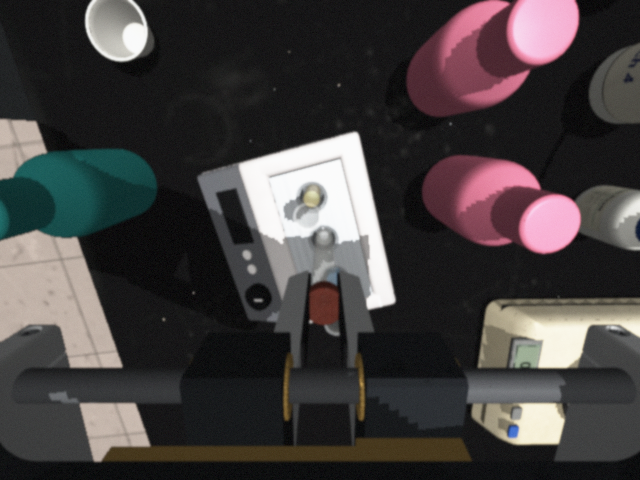

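The scene and wrist views show the foot in the middle well's mouth at wrist (322,237), with no side force. I'll continue down.

{"op": "jog_arm", "data": {
  "series": [0,0,0,0,0,-0.006,-1,0,0,0,0,0,-0.012,-1,0,0,0,0,0,-0.018,-1,0,0,0,0,0,-0.024,-1,0,0,0,0,0,-0.029,-1,0,0,0,0,0,-0.032,-1,0,0,0,0,0,-0.032,-1,0,0,0,0,0,-0.032,-1]
}}

```text
clock: 25.08
eef_pos: [483.6, -317.6, 159.2]
eef_rot: [1.133, 1.571, -0.569]
wrist_force: [0.4, -0.7, -0.6]
finger_gap: 15.1
```

{"op": "jog_arm", "data": {
  "series": [0,0,0,0,0,-0.0008,-1,0,0,0,0,0,-0.0016,-1,0,0,0,0,0,-0.0024,-1,0,0,0,0,0,-0.0024,-1,0,0,0,0,0,-0.0024,-1,0,0,0,0,0,-0.0024,-1]
}}

```text
clock: 25.82
eef_pos: [483.6, -317.7, 157.0]
eef_rot: [1.06, 1.57, -0.642]
wrist_force: [-0.4, -0.1, 5.3]
finger_gap: 14.7
```

Contact came at 157 mm, exactly the seated height (foot at 26). Releasing and retreating upward.

{"op": "jog_arm", "data": {
  "series": [0,0,0,0,0,0,0.0,0,0,0,0,0,0,0.0,0,0,0,0,0,0,0.0,0,0,0,0,0,0.02,0.0,0,0,0,0,0,0.05,0.0,0,0,0,0,0,0.08,0.0,0,0,0,0,0,0.08,0.0,0,0,0,0,0,0.08,0.0]
}}

```text
clock: 26.82
eef_pos: [483.2, -317.4, 235.6]
eef_rot: [-2.08, 1.569, 2.502]
wrist_force: [-0.6, 0.0, 0.1]
finger_gap: 46.9
```

Run:
```python
from h import *
c=wr('w16'); feats(c,[('stop','red',484,-318,163,30)]); s=snap('scene','s16.png')
cv2.imwrite('pics/s16c.png',cv2.resize(s['color'][220:400,340:520],(600,600),interpolation=cv2.INTER_CUBIC))
```

```text
tcp [ 483.23 -317.42  235.57] jaw [ 0.9914 -0.1306 -0.0012] app [-1.1e-03  8.0e-04 -1.0e+00] gap 46.91 F [-0.6  0.   0.1] t 26.82
stop 584 cloud [ 484.4 -317.7  162.2] px 324.1 254.5 ray@z [ 484.4 -317.4] ell [ 484.5 -317.4]
```

View pics/s16c.png

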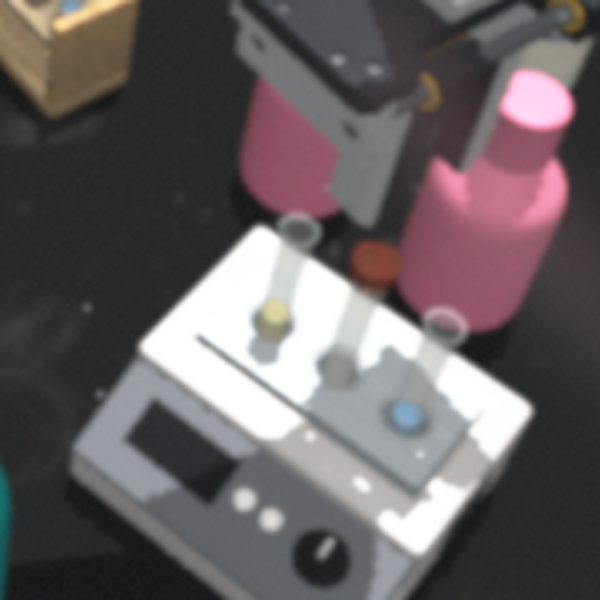

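View pics/w16.png

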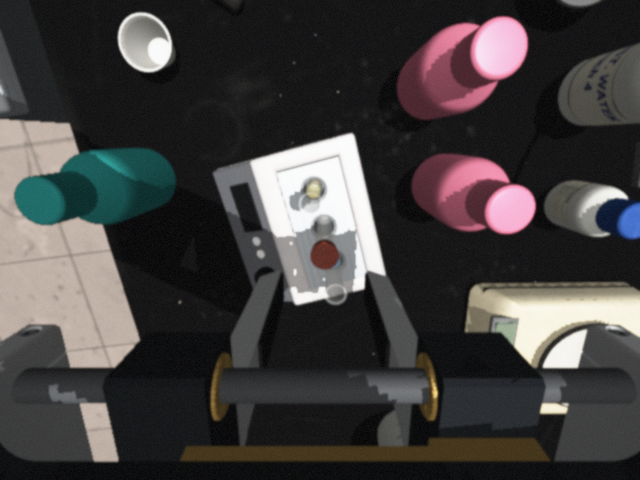

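The tube is seated: its stopper top reads 162.2 mm, and with the camera's steady −0.9 mm that makes 163 = 26 + 137. Now I'll fetch the small bottle.

{"op": "jog_arm", "data": {
  "series": [0,0,0,0,0.01,0.04,0.0,0,0,0,-0.004,0.06,0.06,0.2,0,0,0,-0.009,0.12,0.06,0.2,0,0,0,-0.014,0.18,0.06,0.2,0,0,0,-0.019,0.24,0.06,0.2,0,0,0,-0.024,0.3,0.06,0.2,0,0,0,-0.028,0.36,0.06,0.2,0,0,0,-0.033,0.42,0.06,0.2,0,0,0,-0.038,0.48,0.06,0.2,0,0,0,-0.043,0.54,0.04,0.2,0,0,0,-0.0488,0.59,0,0.2,0,0,0,-0.0488,0.619,-0.03,0.2,0,0,0,-0.0488,0.619,-0.0466,0.2,0,0,0,-0.0488,0.619,-0.0466,0.2,0,0,0,-0.0488,0.619,-0.0466,0.2,0,0,0,-0.0488,0.619,-0.0466,0.2]
}}

```text
clock: 28.92
eef_pos: [435.2, 300.9, 191.2]
eef_rot: [2.209, 1.569, 0.507]
wrist_force: [-0.7, 0.0, 0.4]
finger_gap: 56.4
```

```bash
cat >> h.py <<'E'
IT2=[('blue','blue',434,301,123,35),('red','red',543,308,161,40)]
E
python3 - <<'E'
from h import *
c=wr('w17'); feats(c,IT2)
E
```

```text
tcp [435.25 300.95 191.21] jaw [ 0.9913 -0.1316  0.0015] app [ 1.7e-03  9.0e-04 -1.0e+00] gap 56.43 F [-0.7  0.   0.4] t 28.93
blue 1242 cloud [435.5 301.3 121.7] px 322.5 255.6 ray@z [435.5 301.8] ell [435.5 301.9]
red 2755 cloud [542.2 307.9 159.6] px 497.0 244.2 ray@z [541.6 308.6] ell [541.4 308.7]
```

View pics/w17.png

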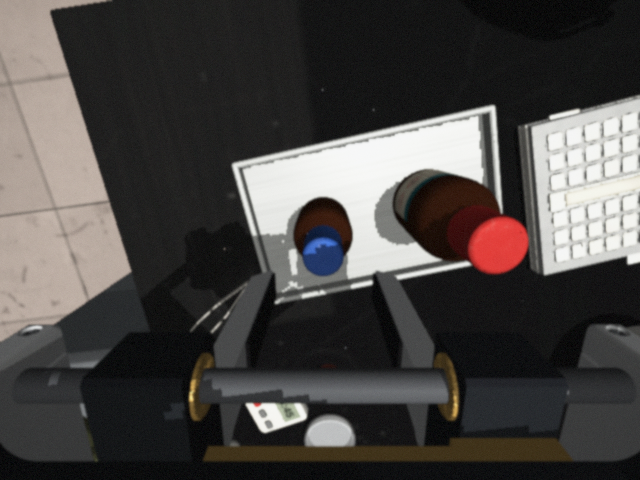

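{"op": "jog_arm", "data": {
  "series": [0,0,0,0,0,-0.03,0.2,0,0,0,0,0,-0.055,0.2,0,0,0,0,0,-0.07,0.2,0,0,0,0,0,-0.07,0.2,0,0,0,0,0,-0.07,0.2,0,0,0,0,0,-0.07,0.2,0,0,0,0,0,-0.07,-0.24,0,0,0,0,0,-0.07,-0.24,0,0,0,0,0,-0.07,-0.24,0,0,0,0,0,-0.07,-1,0,0,0,0,0,-0.07,-1,0,0,0,0,0,-0.07,-1,0,0,0,0,0,-0.07,-1],
  "squeeze": 30
}}

```text
clock: 30.6
eef_pos: [434.7, 301.4, 120.1]
eef_rot: [-1.443, 1.571, 3.139]
wrist_force: [-1.1, 0.3, 0.6]
finger_gap: 31.0
```

Run:
```python
from h import *
c=wr('w18'); feats(c,IT2)
```

```text
tcp [434.68 301.38 120.05] jaw [ 0.9914 -0.1307 -0.    ] app [-0.  0. -1.] gap 30.98 F [-1.1  0.3  0.6] t 30.6
blue 2347 cloud [435.5 301.6 121.6] px 323.5 300.7 ray@z [435.6 302.4] ell [436.1 302.7]
red 5758 cloud [541.2 309.2 159.6] px 586.0 296.4 ray@z [540.1 310.2] ell [540.1 309.6]
```

{"op": "jog_arm", "data": {
  "series": [0,0,0,0,0,0.015,-1,0,0,0,0,0,0.04,-1,0,0,0,0,0,0.06,-1,0,0,0,0.004,-0.02,0.06,-1,0,0,0,0.012,-0.064,0.06,-1,0,0,0,0.022,-0.119,0.06,-1,0,0,0,0.033,-0.174,0.06,-1,0,0,0,0.043,-0.229,0.06,-1,0,0,0,0.053,-0.28,0.06,-1,0,0,0,0.059,-0.313,0.06,-1,0,0,0,0.061,-0.3243,0.055,-1,0,0,0,0.061,-0.3243,0.055,-1,0,0,0,0.061,-0.3243,0.04,-1,0,0,0,0.061,-0.3243,0.025,-1,0,0,0,0.061,-0.3243,0.012,-1,0,0,0,0.061,-0.3243,0.004,-1,0,0,0,0.061,-0.3243,0.0,-1,0,0,0,0.061,-0.3243,0,-1,0,0,0,0.061,-0.3243,-0.001,-1,0,0,0,0.061,-0.3243,-0.001,-1]
}}

```text
clock: 33.15
eef_pos: [495.8, -22.9, 119.3]
eef_rot: [1.679, 1.57, -0.023]
wrist_force: [0.8, -0.3, -2.5]
finger_gap: 31.0
```

Run:
```python
from h import *
c=wr('w19'); feats(c,IT)
```

```text
tcp [495.78 -22.93 119.27] jaw [ 9.914e-01 -1.307e-01  4.000e-04] app [ 4.e-04 -0.e+00 -1.e+00] gap 30.99 F [ 0.8 -0.3 -2.5] t 33.15
red none 0
blue 2471 cloud [496.6 -22.5 120.7] px 323.5 300.3 ray@z [496.6 -22.8] ell [496.6 -22.7]
stop none 0
```

View pics/w19.png

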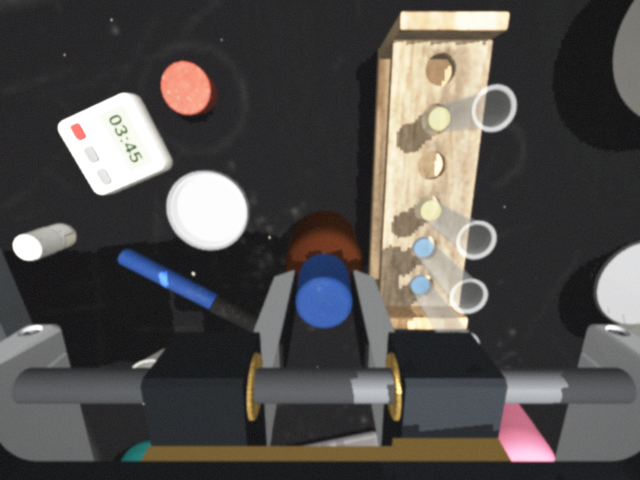

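{"op": "jog_arm", "data": {
  "series": [0,0,0,-0.0001,-0.0001,-0.0008,-1,0,0,0,-0.0001,-0.0001,-0.0014,-1,0,0,0,-0.0001,-0.0001,-0.0018,-1,0,0,0,-0.0001,-0.0001,-0.0018,-1,0,0,0,-0.0001,-0.0001,-0.0018,-1,0,0,0,-0.0001,-0.0001,-0.0018,-1]
}}

```text
clock: 33.95
eef_pos: [495.6, -23.0, 117.3]
eef_rot: [1.153, 1.571, -0.549]
wrist_force: [-0.5, 0.6, -2.2]
finger_gap: 31.2
```

Run:
```python
from h import *
c=wr('w20'); feats(c,IT)
```

```text
tcp [495.59 -23.03 117.27] jaw [ 0.9914 -0.1306  0.    ] app [ 0. -0. -1.] gap 31.15 F [-0.5  0.6 -2.2] t 33.95
red none 0
blue 2386 cloud [496.4 -22.9 118.8] px 323.4 301.0 ray@z [496.5 -22.3] ell [496.5 -22.1]
stop none 0
```

{"op": "jog_arm", "data": {
  "series": [0,0,0,0,0.0001,-0.0004,-1,0,0,0,0,0.0001,-0.0004,-1,0,0,0,0,0.0001,-0.0004,-1]
}}

```text
clock: 34.38
eef_pos: [495.7, -22.9, 117.0]
eef_rot: [1.555, 1.571, -0.146]
wrist_force: [-0.8, 0.1, 2.2]
finger_gap: 31.0
```

Light contact. I'll release, rise, check, then go for the large bottle.

{"op": "jog_arm", "data": {
  "series": [0,0,0,0,0,0.0002,-0.2,0,0,0,0,0,0.0002,0.1,0,0,0,0,0,0.0002,0.1,0,0,0,0,0,0.0002,0.1,0,0,0,0,0,0.03,0.1,0,0,0,0,0,0.06,0.1,0,0,0,0,0,0.0605,0.1,0,0,0,0,0,0.0605,0.1,0,0,0,0,0,0.0605,0.1]
}}

```text
clock: 35.5
eef_pos: [495.2, -22.9, 176.3]
eef_rot: [-1.554, 1.569, 3.028]
wrist_force: [0.2, 0.1, -0.1]
finger_gap: 51.6
```

Run:
```python
from h import *
c=wr('w21'); feats(c,IT)
```

```text
tcp [495.19 -22.89 176.33] jaw [ 0.9914 -0.1307 -0.0017] app [-1.7e-03  2.0e-04 -1.0e+00] gap 51.64 F [ 0.2  0.1 -0.1] t 35.5
red none 0
blue 1386 cloud [496.3 -23.2 118.6] px 324.2 261.9 ray@z [496.4 -22.6] ell [496.5 -22.6]
stop none 0
```

{"op": "jog_arm", "data": {
  "series": [0,0,0,0,0.01,0.04,0.277,0,0,0,0.008,0.06,0.07,0.277,0,0,0,0.017,0.12,0.07,0.277,0,0,0,0.026,0.18,0.07,0.277,0,0,0,0.035,0.24,0.07,0.277,0,0,0,0.043,0.3,0.06,0.277,0,0,0,0.0478,0.3308,0.05,0.277,0,0,0,0.0478,0.3308,0.043,0.277,0,0,0,0.0478,0.3308,0.043,0.277,0,0,0,0.0478,0.3308,0.043,0.277,0,0,0,0.0478,0.3308,0.043,0.277]
}}

```text
clock: 36.92
eef_pos: [543.7, 307.2, 221.0]
eef_rot: [2.164, 1.57, 0.461]
wrist_force: [0.8, -0.2, 0.2]
finger_gap: 59.7
```

Run:
```python
from h import *
c=wr('w22'); feats(c,IT2[1:])
```

```text
tcp [543.68 307.18 221.05] jaw [ 9.913e-01 -1.317e-01  8.000e-04] app [ 9.e-04  4.e-04 -1.e+00] gap 59.75 F [ 0.8 -0.2  0.2] t 36.92
red 1950 cloud [543.6 307.8 159.7] px 322.1 259.1 ray@z [543.7 308.3] ell [543.7 308.4]
```

{"op": "jog_arm", "data": {
  "series": [0,0,0,-0.0004,0,-0.03,0.277,0,0,0,-0.0004,0,-0.05,0.277,0,0,0,-0.0004,0,-0.0625,0.277,0,0,0,-0.0004,0,-0.0625,0.277,0,0,0,-0.0004,0,-0.0625,0.277,0,0,0,-0.0004,0,-0.0625,0.277,0,0,0,-0.0004,0,-0.0625,-0.12,0,0,0,-0.0004,0,-0.0625,-0.12,0,0,0,-0.0004,0,-0.0625,-0.12,0,0,0,-0.0004,0,-0.0625,-1,0,0,0,-0.0004,0,-0.0625,-1,0,0,0,-0.0004,0,-0.0625,-1,0,0,0,-0.0004,0,-0.0625,-1],
  "squeeze": 40
}}

```text
clock: 38.6
eef_pos: [543.0, 307.9, 157.9]
eef_rot: [2.919, 1.571, 1.217]
wrist_force: [-0.0, 1.2, 0.4]
finger_gap: 37.4
```

Run:
```python
from h import *
c=wr('w23'); feats(c,IT2[1:])
```

```text
tcp [542.97 307.9  157.87] jaw [ 0.9914 -0.1306  0.    ] app [ 0.  0. -1.] gap 37.4 F [-0.   1.2  0.4] t 38.6
red 3448 cloud [543.7 308.  159.6] px 323.4 301.1 ray@z [543.8 308.8] ell [543.8 309.1]
```

{"op": "jog_arm", "data": {
  "series": [0,0,0,0,0,0.015,-1,0,0,0,0,0,0.05,-1,0,0,0,0,0,0.085,-1,0,0,0,-0.012,-0.02,0.09,-1,0,0,0,-0.03,-0.06,0.09,-1,0,0,0,-0.0347,-0.11,0.09,-1,0,0,0,-0.0347,-0.16,0.09,-1,0,0,0,-0.0347,-0.21,0.09,-1,0,0,0,-0.0347,-0.245,0.09,-1,0,0,0,-0.0347,-0.2535,0.09,-1,0,0,0,-0.0347,-0.2535,0.085,-1,0,0,0,-0.0347,-0.2535,0.085,-1,0,0,0,-0.0347,-0.2535,0.06,-1,0,0,0,-0.0347,-0.2535,0.035,-1,0,0,0,-0.0347,-0.2535,0.015,-1,0,0,0,-0.0347,-0.2535,0.005,-1,0,0,0,-0.0347,-0.2535,0.0,-1,0,0,0,-0.0347,-0.2535,-0.001,-1,0,0,0,-0.0347,-0.2535,-0.001,-1,0,0,0,-0.0347,-0.2535,-0.001,-1]
}}

```text
clock: 41.15
eef_pos: [508.4, 54.4, 157.3]
eef_rot: [1.727, 1.57, 0.025]
wrist_force: [0.1, -0.2, -3.6]
finger_gap: 37.3
```

Run:
```python
from h import *
c=wr('w24'); feats(c,IT)
```

```text
tcp [508.45  54.38 157.28] jaw [ 9.914e-01 -1.306e-01  7.000e-04] app [ 7.e-04  0.e+00 -1.e+00] gap 37.3 F [ 0.1 -0.2 -3.6] t 41.15
red 3589 cloud [509.3  54.9 158.9] px 323.5 300.3 ray@z [509.2  54.5] ell [509.3  54.7]
blue 287 cloud [497.8 -12.5 117.8] px 319.6 362.1 ray@z [498.  -10.9] ell [497. -18.]
stop none 0
```

View pics/w24.png

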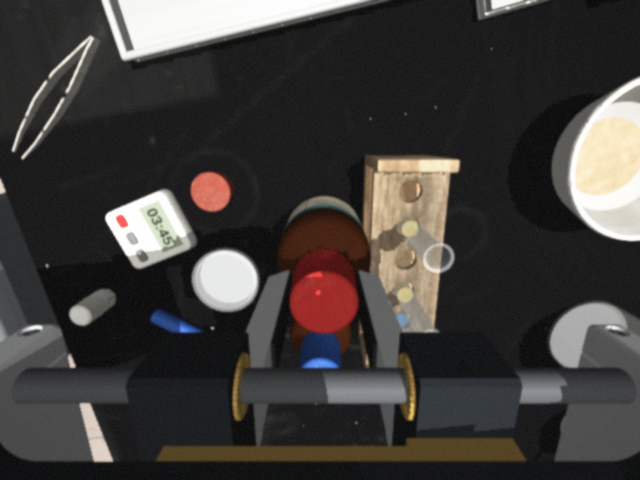

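{"op": "jog_arm", "data": {
  "series": [0,0,0,-0.0001,0,-0.0008,-1,0,0,0,-0.0001,0,-0.0014,-1,0,0,0,-0.0001,0,-0.0018,-1,0,0,0,-0.0001,0,-0.0018,-1,0,0,0,-0.0001,0,-0.0018,-1,0,0,0,-0.0001,0,-0.0018,-1]
}}

```text
clock: 41.95
eef_pos: [508.2, 54.4, 155.1]
eef_rot: [2.616, 1.571, 0.915]
wrist_force: [-0.9, 0.0, -3.3]
finger_gap: 37.4
```

Run:
```python
from h import *
c=wr('w25'); feats(c,IT[:1])
```

```text
tcp [508.2   54.4  155.06] jaw [ 0.9914 -0.1306  0.    ] app [ 0.  0. -1.] gap 37.37 F [-0.9  0.  -3.3] t 41.95
red 3470 cloud [509.   54.5 156.9] px 323.4 301.0 ray@z [509.   55.2] ell [509.1  55.4]
```

Cap reads (509.0, 54.5), identical to the start. I'll set it down gently.

{"op": "jog_arm", "data": {
  "series": [0,0,0,0,0,-0.0004,-1,0,0,0,0,0,-0.0004,-1,0,0,0,0,0,-0.0004,-1]
}}

```text
clock: 42.38
eef_pos: [508.3, 54.4, 154.8]
eef_rot: [1.795, 1.571, 0.093]
wrist_force: [-1.4, -0.3, 0.2]
finger_gap: 37.0
```

{"op": "jog_arm", "data": {
  "series": [0,0,0,0,0,0,-0.05,0,0,0,0,0,0,0.2,0,0,0,0,0,0,0.2,0,0,0,0,0,0,0.2,0,0,0,0,0,0.03,0.2,0,0,0,0,0,0.06,0.2,0,0,0,0,0,0.06,0.2,0,0,0,0,0,0.06,0.2,0,0,0,0,0,0.06,0.2]
}}

```text
clock: 43.5
eef_pos: [507.8, 54.4, 213.6]
eef_rot: [-1.4, 1.569, -3.101]
wrist_force: [-1.4, -0.0, 1.0]
finger_gap: 56.5
```

Run:
```python
from h import *
c=wr('w26'); feats(c,IT)
```

```text
tcp [507.82  54.36 213.6 ] jaw [ 0.9914 -0.1306 -0.0017] app [-1.7e-03 -1.0e-04 -1.0e+00] gap 56.47 F [-1.4 -0.   1. ] t 43.5
red 2026 cloud [508.9  54.2 156.6] px 324.1 262.0 ray@z [509.   54.8] ell [508.9  54.9]
blue 850 cloud [496.5 -22.6 118.5] px 321.3 330.9 ray@z [496.6 -21.6] ell [496.6 -21.5]
stop none 0
```

{"op": "jog_arm", "data": {
  "series": [0,0,0,0,0,0.05,0.2,0,0,0,0,0,0.11,0.2,0,0,0,-0.03,0.05,0.14,0.5,0,0,0,-0.06,0.11,0.14,0.5,0,0,0,-0.09,0.17,0.14,0.5,0,0,0,-0.12,0.23,0.14,0.5,0,0,0,-0.15,0.29,0.14,0.5,0,0,0,-0.2,0.34,0.14,0.5,0,0,0,-0.2,0.34,0.14,0.5,0,0,0,-0.2,0.34,0.14,0.5]
}}

```text
clock: 44.8
eef_pos: [307.1, 395.4, 354.0]
eef_rot: [-0.692, 1.57, -2.391]
wrist_force: [-0.4, -0.1, -0.3]
finger_gap: 70.5
```

Run:
```python
from h import *
import pickle
print(manip.read_state()['clock'])
for n in ('top','scene'):
    c=snap(n,n+'9.png'); o=pickle.load(open(n+'0.pkl','rb'))
    for nm,k in (('start',o),('end',c)):
        k['T']=k['pose']; print(n,nm); feats(k,IT+[('tube','red',484,-318,163,30)])
```

```text
44.8
top start
red 191 cloud [509.9  53.2 157.9] px 313.5 214.3 ray@z [509.9  53.2] ell [509.8  52.9]
blue 125 cloud [497.3 -24.1 120. ] px 346.8 220.8 ray@z [497.3 -24.1] ell [497.3 -24.1]
stop 57 cloud [574.9  33.1 147.4] px 321.6 187.1 ray@z [575.   33.1] ell [575.1  33.1]
tube none 0
top end
red 189 cloud [509.8  52.8 157.8] px 313.7 214.3 ray@z [509.8  52.8] ell [509.8  53. ]
blue 125 cloud [497.4 -24.3 119.9] px 346.9 220.7 ray@z [497.3 -24.3] ell [497.3 -24.2]
stop none 0
tube 47 cloud [ 484.9 -318.9  164.3] px 475.9 220.3 ray@z [ 485.  -319.2] ell [ 485.1 -319.3]
scene start
red 201 cloud [506.5  48.6 156.4] px 307.6 170.8 ray@z [505.3  47. ] ell [505.3  47.1]
blue 149 cloud [493.7 -27.7 118.5] px 328.3 209.6 ray@z [492.7 -28.9] ell [492.5 -29.4]
stop 75 cloud [571.9  29.7 145.9] px 339.6 165.9 ray@z [571.   28.7] ell [570.9  28.7]
tube none 0
scene end
red 201 cloud [506.2  48.5 156.7] px 307.5 170.7 ray@z [505.2  47.2] ell [504.9  46.9]
blue 145 cloud [493.6 -27.9 118.6] px 328.3 209.6 ray@z [492.6 -29. ] ell [492.2 -29.4]
stop none 0
tube 153 cloud [ 482.1 -320.8  162.1] px 452.7 298.7 ray@z [ 481.4 -321.1] ell [ 481.2 -321. ]
```

View pics/scene9.png

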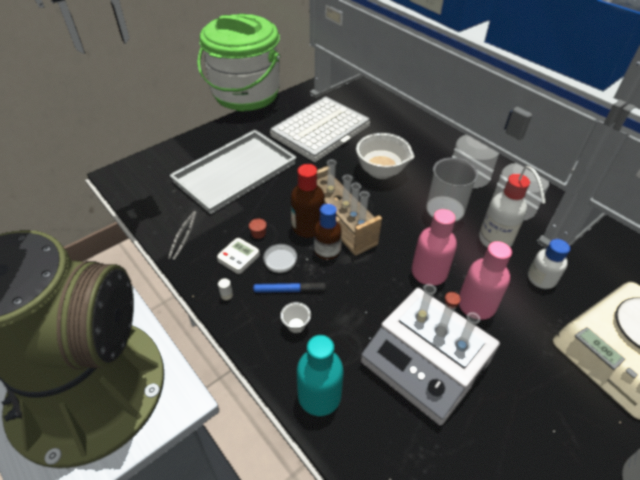

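View pics/top9.png

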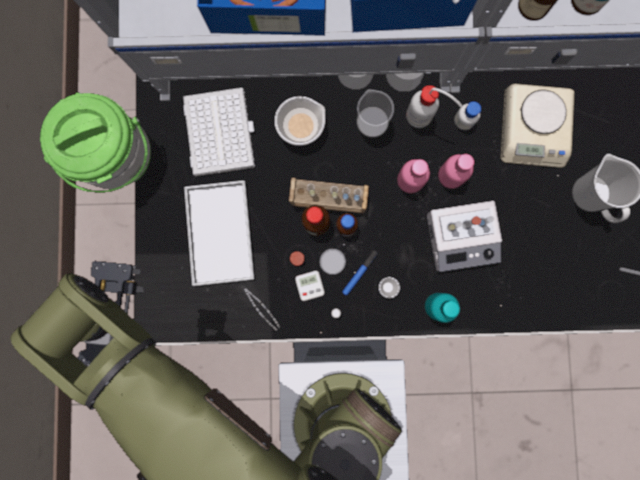

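Both pictures show the bottles back at their start pixels, within 0.2 px. The four open tubes are still in the rack, the stoppered tube is in the heater's middle well, and the arm is clear. Handing in.

```bash
python3 -c "
from cell import manip; print(manip.sign_off())"
```

```text
the job is handed in; nothing more can be done
None
```

I moved the large bottle and then the small one into the spill tray. I then put the stoppered tube in the heater's middle well, and put the small bottle and the large bottle back where they stood. The job was handed in at about 45 s of the 128 s allowed.

- **Bottles:** both stand upright, and all three cameras put their caps within about 0.4 mm of where they were at the start. Gripping the large bottle shifted it about 0.6 mm, so I corrected for that when I put it back.
- **Stoppered tube:** it met the well floor at the expected height. Its stopper top reads 162–164 mm depending on the camera, against 163 mm for fully home.
- **Rest of the bench:** the four open tubes are still in the rack, and I saw nothing else disturbed.
- **Disagreements:** the fixed cameras differ from each other by up to about 6 mm in absolute position, so I compared each camera only with its own earlier picture. The gripper read 14.8 mm on the tube, so it held the 16 mm glass under the stopper and not the 21 mm stopper I aimed for. It did not slip.
- **Forces:** wrist readings at the end of each move never passed about 8 N.

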